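# Strip the positioning stack into its storage trays

### The job

The screws of this stack of positioning stages are already out: take it apart from the top down and put each piece, flat and right way up, into the recess of the storage tray made for its outline - the lens on its post, the square tilt platform, the round rotation stage, and last the linear stage with its micrometer lying in the tray's channel. Set the pieces down, do not drop them, and leave the camera lens and the dish of screws where they are.

Things in the scene. Friction and masses are not known exactly. Their poses are not given: they have to be found in the camera images.
- lens_c (a point): Top of the stack: lens in an upright black frame on a steel post, 64 mm tall, 80 g. Round foot 32 mm in diameter, 6 mm high. Frame 10 mm thick (x), 40 mm wide (y), from 24 to 64 mm above the underside; grip it by its side edges, 40 mm apart along y. Point: on the post's axis, half-way up (32 mm); z up.
- tilt_c (a point): Second from the top: black tilt platform, two 40 x 40 mm plates 8 mm thick, 6 mm apart, 22 mm tall, 90 g. Two steel screw heads (7 mm in diameter) stand 4 mm proud of its top at opposite corners. Point: its centre, half-way up (11 mm above the underside); x and y square to its sides, z up.
- rotation_c (a point): Third: round rotation stage, a disc 56 mm in diameter, 24 mm tall, 220 g, black with an aluminium dial on top. Point: its centre, half-way up (12 mm); z up.
- linear_c (a point): Bottom, on the table: linear stage, base 76 (x) x 60 mm (y) x 8 mm with a black 60 x 60 mm carriage (centre at x = +6 mm, the others stand on it), 24 mm tall, 380 g. Flat sides 60 mm apart along y. Micrometer along -x, 10 mm above the underside, to 83 mm from the point, 15 mm thick. Point: base's centre, half-way up (12 mm); near the balance point.
- tray_lens: White plastic tray fixed to the table, 9 mm high, dark-floored recess 5 mm deep (floor 4 mm over the table), walls 8 mm. Outer size 64 x 64 mm; small round recess 48 mm in diameter, for the lens's foot. Origin: centre of its underside, on the table; z up.
- tray_tilt: White plastic tray fixed to the table, 9 mm high, dark-floored recess 5 mm deep (floor 4 mm over the table), walls 8 mm. Outer size 72 x 72 mm; square recess 56 x 56 mm, for the tilt platform. Origin: centre of its underside; x and y square to the recess, z up.
- tray_rotation: White plastic tray fixed to the table, 9 mm high, dark-floored recess 5 mm deep (floor 4 mm over the table), walls 8 mm. Outer size 88 x 88 mm; large round recess 72 mm in diameter, for the rotation stage. Origin: centre of its underside; z up.
- tray_linear: White plastic tray fixed to the table, 9 mm high, dark-floored recess 5 mm deep (floor 4 mm over the table), walls 8 mm. Outer 146 (x) x 92 mm (y). Rectangular recess 92 (x) x 76 mm (y) for the linear stage, its centre at x = +19 mm; from its -x side a channel as deep, 40 mm wide (y), 42 mm long, for the micrometer. Origin: centre of the outer outline, underside; z up.
- camera_lens: Bystander: a black camera lens standing on end, 66 mm in diameter, 74 mm tall; origin at the centre of its underside. Leave it alone.
- screw_dish: Bystander: a small round aluminium dish with the removed screws, 76 mm in diameter, 16 mm tall; origin at the centre of its underside. Leave it alone.

How it is judged:
By the outcome, as a careful person would: the job done as asked, in the order asked, and still so for the second after the job is handed in, with the robot touching nothing.
It also fails if it takes over 120 s, if anything falls off the work surface, if the arm or the gripper's body presses on something with over 40 N, if the wrist force passes 120 N, or if a joint passes its speed limit or range.

### The arm

A 7-joint arm with a two-finger parallel gripper is mounted at the origin on the work surface. World frame = base frame: x ahead of the robot, y to its left, z up, the work surface at z = 0. Lengths are in m, angles in rad, forces in N, time in s.
With the tool pointing down it reaches from about 0.425 to 0.875 m from the base axis. Payload 8.4 kg.
Tool frame: the origin (TCP) lies between the finger pads; the fingertips stand 19 mm ahead of it and the grasp point (between the pads) is the TCP (ctrl.tcp_to_tips is the distance from the TCP to the fingertips, in m); z points along the fingers, x is the direction in which the jaws open and shut, and the axes are right-handed (so a half turn about z gives the same grasp; the last joint's range is limited). The gripper opens to 85 mm and grips with 20 to 120 N. Pads are 22 mm wide; open, the fingers measure 114 mm over their backs; the gripper's body (76 mm by 85 mm) begins 54 mm behind the grasp point. The pads swing forward as they close: fully open they stand 13 mm farther back than shut.
Start: joints at [1.225, 0.333, 0.04, 1.465, -0.013, 1.343, -0.059], TCP at [0.159, -0.63, 0.212] pointing down, gripper open.
Joint ranges: [-2.58, 2.58], [-0.38, 2.09], [-1.3, 1.39], [0.25, 2.4], [-1.5, 4.64], [0.08, 2.09], [-2.65, 2.65]. Speed limits (rad/s): [2.22, 2.22, 2.79, 2.79, 3.14, 3.14, 3.14].

### API

Orientations are given as a unit quaternion [w, x, y, z].
In Python, from cell import readout, viewer, ticket, ctrl gives the robot as it stands.
- The arm moves only by the tool drive_tool, never from a script. Its argument "deltas" is a list of rows, each an object with "rot": the turn, a rotation vector about the tool's x, y, z scaled (see below), a list of three; "xyz": the shift along the tool's x, y, z scaled (see below), a list of three; "gripper": the closure in counts, from 0 (fully open) to 255 (shut). A call has 1 to 8 rows; each row shifts and turns the pose as measured when the row begins, along the tool's axes as they then stand; what a row does not reach is not made up. The controller multiplies each number of a shift by 250 mm and each number of a turn by pi/4 rad. A row lasts 1/12 s, in which the tool goes at most 41.7 mm and 7.16 degrees, less where a joint would pass 70% of its speed; a pose out of reach is approached as far as the arm can. A call with a number of a shift or a turn outside -1 to 1 is refused whole. A call with a gripper value outside its range is refused whole. The fingers move at their own pace and stop on an object; "squeeze" is the grip in N (left out, the last holds). Time passes only in rows, so rows that do not move let the fingers close. It gives the time, the measured TCP pose, the force and the opening at its end, in the units of the state.
- readout.get_obs(): the state, without advancing time (a new reading comes with each control period).
- viewer.capture(name): name is "side" or "top"; returns (picture, depth): 400x640x3 uint8, red, green, blue; 400x640 float32, m along the optical axis (not along the pixel's ray), 0 where there is no reading.
- viewer.camera_info(name): a dict with "fx", "fy", "cx", "cy" (pixels), "R" (3x3) and "t" (3): a world point X has camera coordinates R X + t. Camera axes: x right, y down, z forward; pixel columns grow to the right and rows downward; lengths in m; the calibration is good to about 2 mm. A picture is of the moment at which its call begins. camera_info takes no time and is no camera call.
- ticket.hand_in(): hands the job in, once; it reports no verdict.
The state is a dict: "clock": time; "joint_positions": joint angles; "qd": joint speeds; "effort": joint torques, N m; "tcp_pos": TCP position; "orientation": TCP orientation; "contact_force": force on the tool from outside, world axes, zero at the start; "torque": the same for the moment, N m; "grip_width": finger opening in m.
Only numpy, scipy, OpenCV 4.12 (cv2) and the standard library are available. Lean on these libraries where they do the work, as an engineer would, in place of code of your own. Each camera call takes 0.05 s, during which the arm holds its last target. There are 200 camera calls.

## Working session

There is one attempt and no reset: what is moved stays moved. The work goes in short steps, Python scripts to look and compute and a tool call to move; the robot and the scene stay as the last step left them, time stands still between calls to the robot, and variables do not carry over. Pictures are saved under pics/ and viewed, about 12 in all and at most 16, crops included, and the job is handed in when it is done.

Besides the shell and the picture viewer there is one more tool, called after "Emit:" as name([rows], argument=value, ...), one row to a line, values as JSON. drive_tool: Moves the arm, as the interface text tells. Its arguments: {"type":"object","properties":{"deltas":{"type":"array"},"squeeze":{"type":"number"}},"required":["deltas"]}

```bash
ls; mkdir -p pics; cat > h.py <<'E'
import sys; sys.path.insert(0,'.')
import numpy as np, cv2
from cell import readout, viewer, ticket, ctrl
def snap(n,f):
    p,d=viewer.capture(n); cv2.imwrite(f'pics/{f}.png',p[:,:,::-1]); np.savez(f'pics/{f}.npz',p=p,d=d); return p,d
def ray(n,uv,z):
    c=viewer.camera_info(n); R=np.array(c['R']);t=np.array(c['t'])
    uv=np.atleast_2d(uv).astype(float)
    d=np.c_[(uv[:,0]-c['cx'])/c['fx'],(uv[:,1]-c['cy'])/c['fy'],np.ones(len(uv))]@R
    o=-R.T@t
    return o+d*((z-o[2])/d[:,2])[:,None]
def cloud(n,d):
    c=viewer.camera_info(n); R=np.array(c['R']);t=np.array(c['t'])
    v,u=np.mgrid[:d.shape[0],:d.shape[1]]
    X=np.stack([(u-c['cx'])/c['fx']*d,(v-c['cy'])/c['fy']*d,d],-1)
    return (X-t)@R
E
python3 - <<'E'
from h import *
np.set_printoptions(precision=4,suppress=True)
for n in('top','side'):
    snap(n,n+'0'); c=viewer.camera_info(n); print(n,c['fx'],c['cx'],c['cy'],-np.array(c['R']).T@c['t'],c['R'])
print(readout.get_obs())
E
```

```text
pics
top 476.23601350706474 320.7027102152192 201.10310157600927 [0.3771 0.0074 1.3251] [[ 0.0285 -0.9996 -0.0047]
 [-0.9911 -0.0276 -0.13  ]
 [ 0.1298  0.0083 -0.9915]]
side 395.6588801443264 318.28645136517474 198.5112662474749 [0.2096 0.6823 0.9835] [[-0.8962 -0.4433  0.0161]
 [-0.3472  0.6784 -0.6475]
 [ 0.276  -0.5859 -0.7619]]
{'clock': 0.1, 'joint_positions': array([ 1.2248,  0.3338,  0.0399,  1.4662, -0.0134,  1.3433, -0.0585]), 'qd': array([-0.0002, -0.0004, -0.0005, -0.0018,  0.0001, -0.0006,  0.0025]), 'effort': array([  0.0046, -66.0017,   1.3712, -40.6471,   0.0172,   0.009 ,
        -0.0001]), 'tcp_pos': array([ 0.1587, -0.6299,  0.2108]), 'orientation': array([-0.0004,  0.7888, -0.6147, -0.0006]), 'contact_force': array([0.2884, 0.1167, 0.1085]), 'torque': array([-0.0628,  0.0116, -0.025 ]), 'grip_width': 0.08510657372278128}
```

View pics/top0.png

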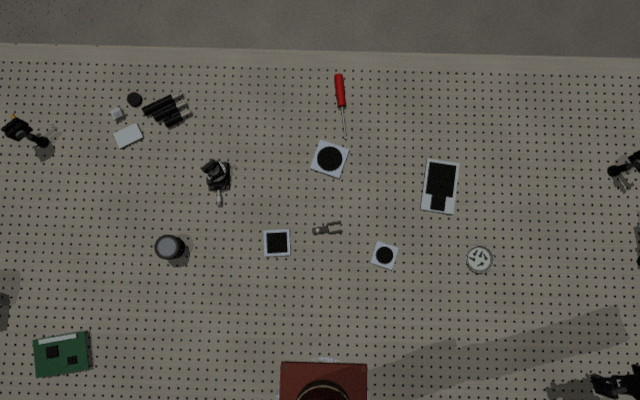

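View pics/side0.png

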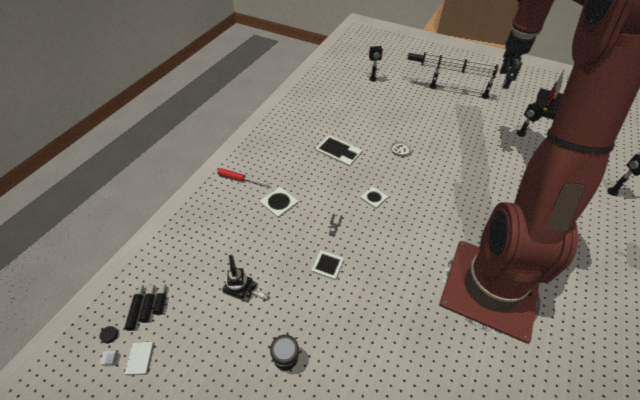

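```bash
cat > m.py <<'E'
from h import *
np.set_printoptions(precision=4,suppress=True)
for n,rois in (('top',dict(lin=(415,150,50,70),rot=(305,132,50,52),tilt=(258,222,40,42),lens=(366,236,36,38))),
          ('side',dict(lin=(310,128,58,42),rot=(254,180,50,42),tilt=(304,245,46,40),lens=(356,180,36,32)))):
    f=np.load(f'pics/{n}0.npz');p=f['p'];d=f['d']
    g=cv2.cvtColor(p,cv2.COLOR_RGB2GRAY); S=4
    for k,(x,y,w,h) in rois.items():
        c=cv2.resize(g[y:y+h,x:x+w],None,fx=S,fy=S,interpolation=cv2.INTER_CUBIC)
        t,_=cv2.threshold(c,0,255,cv2.THRESH_OTSU)
        dark=(c<75).astype(np.uint8)
        wh=(c>np.percentile(c,90)*.92).astype(np.uint8) 
        for nm,m,z in(('dark',dark,.007),('white',wh,.009)):
            cs,_=cv2.findContours(m,cv2.RETR_EXTERNAL,cv2.CHAIN_APPROX_NONE)
            q=max(cs,key=cv2.contourArea).reshape(-1,2)
            W=ray(n,(q+.5)/S-.5+[x,y],z)[:,:2]
            r=cv2.minAreaRect((W*1000).astype(np.float32)); print(n,k,nm,np.round(r[0],1),np.round(r[1],1),round(r[2],1))
p=np.load('pics/top0.npz')['p'][145:215,185:255]; s=np.load('pics/side0.npz')['p'][245:315,205:275]
im=np.hstack([cv2.resize(a,(400,400),interpolation=cv2.INTER_CUBIC) for a in(p,s)])
cv2.imwrite('pics/stack0.png',np.clip(im[:,:,::-1]*1.6,0,255))
for n,(x,y,w,h) in(('top',(190,145,50,65)),('side',(205,245,70,65))):
    X=cloud(n,np.load(f'pics/{n}0.npz')['d'])[y:y+h,x:x+w].reshape(-1,3)
    print(n, np.percentile(X[:,2],[1,50,99]))
    for lo,hi in((.01,.035),(.04,.052),(.06,.075),(.085,.1),(.1,.14)):
        q=X[(X[:,2]>lo)&(X[:,2]<hi)]
        if len(q)>4: print(lo,len(q),q.mean(0),q.min(0),q.max(0),cv2.minAreaRect((q[:,:2]*1000).astype(np.float32)))
E
python3 m.py
```

```text
top lin dark [ 600.4 -313.1] [ 76.  133.7] 82.9
top lin white [ 602.7 -313.8] [ 91.9 145.1] 82.5
top rot dark [672.2  -2.2] [70.6 69.9] 1.7
top rot white [672.9  -1.4] [87.7 87.1] 72.5
top tilt dark [431.7 137.2] [55.4 56. ] 4.7
top tilt white [432. 138.] [72.9 72.7] 4.9
top lens dark [ 405.6 -159.7] [46.5 46. ] 0.8
top lens white [ 406.4 -159.7] [62.9 63. ] 73.6
side lin dark [ 600.7 -312.3] [ 68.5 127.7] 82.8
side lin white [ 600.4 -321.5] [220.8 223.9] 27.1
side rot dark [672.7  -1.4] [65.4 64.1] 82.4
side rot white [673.4  -2.7] [90.4 90.3] 71.9
side tilt dark [432.7 138.4] [52.1 51. ] 4.6
side tilt white [433.3 136.9] [76.7 76.4] 4.8
side lens dark [ 406.5 -159.3] [41.1 38.7] 27.1
side lens white [ 406.4 -160.1] [65.7 66.2] 73.7
top [-0.0068  0.0002  0.1348]
0.01 269 [0.586  0.3002 0.0196] [0.5297 0.2764 0.01  ] [0.6483 0.3374 0.0341] ((588.3181762695312, 306.1524353027344), (118.01868438720703, 59.183128356933594), 5.267307758331299)
0.04 90 [0.6123 0.2974 0.0464] [0.591  0.2816 0.0405] [0.645  0.3358 0.052 ] ((613.69775390625, 303.25653076171875), (42.36362075805664, 53.917991
[... 897 characters left out ...]
3673400878906, 42.37989044189453), 41.959266662597656)
0.06 134 [0.6136 0.3161 0.0699] [0.5925 0.2838 0.0608] [0.6416 0.337  0.0749] ((618.6676025390625, 311.161865234375), (39.45758056640625, 40.25723648071289), 31.496501922607422)
0.085 10 [0.6093 0.3165 0.0941] [0.6029 0.3002 0.0851] [0.6207 0.3269 0.0984] ((611.2583618164062, 312.05712890625), (7.247910499572754, 29.40151596069336), 24.609619140625)
0.1 103 [0.6149 0.3139 0.126 ] [0.6026 0.2941 0.1006] [0.6333 0.3282 0.1375] ((617.9111328125, 310.74627685546875), (10.445847511291504, 40.13016128540039), 39.04221725463867)[ WARN:0@0.657] global loadsave.cpp:1063 imwrite_ Unsupported depth image for selected encoder is fallbacked to CV_8U.
```

View pics/stack0.png

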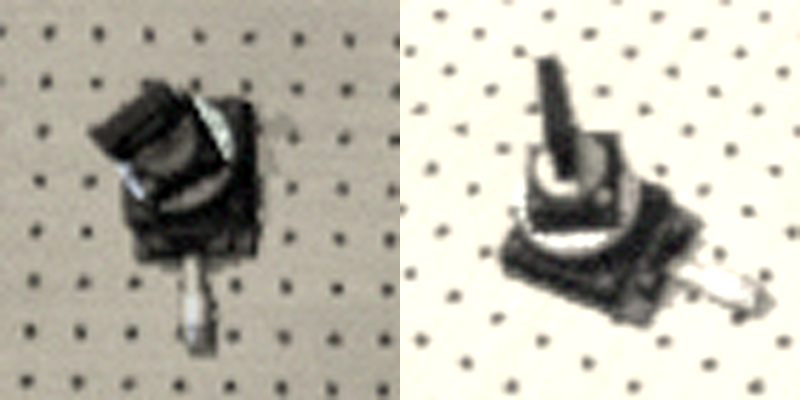

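```bash
cat > plan.py <<'E'
# plan.py grip x,y,z,a[,rows] ...   (mm, deg): prints rows to write, from the measured pose
import json
from h import *
from scipy.spatial.transform import Rotation as R, Slerp
def down(a): a=np.radians(a); return R.from_matrix(np.array([[np.cos(a),np.sin(a),0],[np.sin(a),-np.cos(a),0],[0,0,-1]]).T)
o=readout.get_obs(); p=np.array(o['tcp_pos']); q=R.from_quat(np.roll(o['orientation'],-1))
x=q.as_matrix()[:,0]
print('at',np.round(p*1000,1),'a',round(np.degrees(np.arctan2(x[1],x[0])),2),'w',round(o['grip_width']*1000,1),'F',np.round(o['contact_force'],1),'t',round(o['clock'],1),'q',np.round(o['joint_positions'],2))
g=int(sys.argv[1]); rows=[]
for w in sys.argv[2:]:
    v=[float(s) for s in w.split(',')]; P=np.array(v[:3])/1000; Q=down(v[3])
    ang=(q.inv()*Q).magnitude()
    n=int(v[4]) if len(v)>4 else int(max(np.ceil(np.linalg.norm(P-p)/.038),np.ceil(ang/np.radians(6.6)),1))
    S=Slerp([0,1],R.concatenate([q,Q]))
    for i in range(n):
        q0,q1=S(i/n),S((i+1)/n)
        rows.append(dict(xyz=np.round(q0.inv().apply((P-p)/n)/.25,3).tolist(),rot=np.round((q0.inv()*q1).as_rotvec()/(np.pi/4),3).tolist(),gripper=g))
    p,q=P,Q
for i in range(0,len(rows),8): print(json.dumps(rows[i:i+8]))
E
python3 -c "
from h import *
print(ctrl.tcp_to_tips,[a for a in dir(ctrl) if a[0]!='_'])"
python3 plan.py 0 400,-500,250,-75 600,-200,240,-60 618,200,210,-50 618,310,190,-50
```

```text
0.019 ['IKError', 'tcp_to_tips']
at [ 158.7 -629.9  210.8] a -75.86 w 85.1 F [0.3 0.1 0.1] t 0.1 q [ 1.22  0.33  0.04  1.47 -0.01  1.34 -0.06]
[{"xyz": [-0.034, -0.133, -0.02], "rot": [0.0, 0.0, -0.002], "gripper": 0}, {"xyz": [-0.033, -0.133, -0.02], "rot": [0.0, 0.0, -0.002], "gripper": 0}, {"xyz": [-0.033, -0.133, -0.02], "rot": [0.0, 0.0, -0.002], "gripper": 0}, {"xyz": [-0.033, -0.133, -0.02], "rot": [0.0, 0.0, -0.002], "gripper": 0}, {"xyz": [-0.033, -0.133, -0.02], "rot": [0.0, 0.0, -0.002], "gripper": 0}, {"xyz": [-0.032, -0.133, -0.02], "rot": [0.0, 0.0, -0.002], "gripper": 0}, {"xyz": [-0.032, -0.133, -0.02], "rot": [0.0, 0.0, -0.002], "gripper": 0}, {"xyz": [-0.032, -0.133, -0.02], "rot": [0.0, 0.0, -0.002], "gripper": 0}]
[{"xyz": [-0.095, -0.108, 0.004], "rot": [0.0, 0.0, -0.033], "gripper": 0}, {"xyz": [-0.092, -0.111, 0.004], "rot": [0.0, 0.0, -0.033], "gripper": 0}, {"xyz": [-0.089, -0.113, 0.004], "rot": [0.0, 0.0, -0.033], "gripper": 0}, {"xyz": [-0.086, -0.115, 0.004], "rot": [0.0, 0.0, -0.033], "gripper": 0}, {"xyz": [-0.083, -0.118, 0.004], "rot": [0.0, 0.0, -0.0
[... 720 characters left out ...]
 "rot": [0.0, 0.0, -0.02], "gripper": 0}, {"xyz": [-0.116, -0.088, 0.011], "rot": [0.0, 0.0, -0.02], "gripper": 0}]
[{"xyz": [-0.115, -0.09, 0.011], "rot": [0.0, 0.0, -0.02], "gripper": 0}, {"xyz": [-0.113, -0.092, 0.011], "rot": [0.0, 0.0, -0.02], "gripper": 0}, {"xyz": [-0.112, -0.093, 0.011], "rot": [0.0, 0.0, -0.02], "gripper": 0}, {"xyz": [-0.11, -0.095, 0.011], "rot": [0.0, 0.0, -0.02], "gripper": 0}, {"xyz": [-0.109, -0.097, 0.011], "rot": [0.0, 0.0, -0.02], "gripper": 0}, {"xyz": [-0.112, -0.094, 0.027], "rot": [0.0, 0.0, 0.0], "gripper": 0}, {"xyz": [-0.112, -0.094, 0.027], "rot": [0.0, 0.0, 0.0], "gripper": 0}, {"xyz": [-0.112, -0.094, 0.027], "rot": [0.0, 0.0, 0.0], "gripper": 0}]
```

Emit:
drive_tool([
  {"xyz": [-0.03,-0.13,-0.02],"rot": [0,0,0],"gripper": 0},
  {"xyz": [-0.03,-0.13,-0.02],"rot": [0,0,0],"gripper": 0},
  {"xyz": [-0.03,-0.13,-0.02],"rot": [0,0,0],"gripper": 0},
  {"xyz": [-0.03,-0.13,-0.02],"rot": [0,0,0],"gripper": 0},
  {"xyz": [-0.03,-0.13,-0.02],"rot": [0,0,0],"gripper": 0},
  {"xyz": [-0.03,-0.13,-0.02],"rot": [0,0,0],"gripper": 0},
  {"xyz": [-0.03,-0.13,-0.02],"rot": [0,0,0],"gripper": 0},
  {"xyz": [-0.03,-0.13,-0.02],"rot": [0,0,0],"gripper": 0},
], squeeze=50)

```text
clock: 0.77
tcp_pos: [0.3934, -0.5082, 0.2459]
orientation: [0.0, 0.783, -0.622, -0.006]
contact_force: [0.4, 0.9, -0.4]
grip_width: 0.0856
```

Emit:
drive_tool([
  {"xyz": [-0.09,-0.11,0],"rot": [0,0,-0.03],"gripper": 0},
  {"xyz": [-0.09,-0.11,0],"rot": [0,0,-0.03],"gripper": 0},
  {"xyz": [-0.09,-0.11,0],"rot": [0,0,-0.03],"gripper": 0},
  {"xyz": [-0.09,-0.11,0],"rot": [0,0,-0.03],"gripper": 0},
  {"xyz": [-0.08,-0.12,0],"rot": [0,0,-0.03],"gripper": 0},
  {"xyz": [-0.08,-0.12,0],"rot": [0,0,-0.03],"gripper": 0},
  {"xyz": [-0.08,-0.12,0],"rot": [0,0,-0.03],"gripper": 0},
  {"xyz": [-0.08,-0.12,0],"rot": [0,0,-0.03],"gripper": 0},
])

```text
clock: 1.43
tcp_pos: [0.5674, -0.2652, 0.2429]
orientation: [0.0, 0.84, -0.543, -0.008]
contact_force: [0.2, -0.2, -0.7]
grip_width: 0.0851
```

Emit:
drive_tool([
  {"xyz": [-0.07,-0.13,0],"rot": [0,0,-0.03],"gripper": 0},
  {"xyz": [-0.07,-0.13,0],"rot": [0,0,-0.03],"gripper": 0},
  {"xyz": [-0.12,-0.08,0.01],"rot": [0,0,-0.02],"gripper": 0},
  {"xyz": [-0.12,-0.08,0.01],"rot": [0,0,-0.02],"gripper": 0},
  {"xyz": [-0.12,-0.08,0.01],"rot": [0,0,-0.02],"gripper": 0},
  {"xyz": [-0.12,-0.08,0.01],"rot": [0,0,-0.02],"gripper": 0},
  {"xyz": [-0.12,-0.09,0.01],"rot": [0,0,-0.02],"gripper": 0},
  {"xyz": [-0.12,-0.09,0.01],"rot": [0,0,-0.02],"gripper": 0},
])

```text
clock: 2.1
tcp_pos: [0.6345, 0.0251, 0.2247]
orientation: [0.0, 0.877, -0.48, -0.01]
contact_force: [0.2, -0.1, 0.0]
grip_width: 0.0853
```

```bash
python3 plan.py 0 618,310,190,-50
```

```text
at [634.5  25.1 224.7] a -57.36 w 85.3 F [ 0.2 -0.1  0. ] t 2.1 q [ 0.22  0.34 -0.42  1.45  0.13  1.4  -1.2 ]
[{"xyz": [-0.124, -0.07, 0.019], "rot": [0.001, 0.003, -0.02], "gripper": 0}, {"xyz": [-0.123, -0.072, 0.019], "rot": [0.001, 0.003, -0.02], "gripper": 0}, {"xyz": [-0.122, -0.074, 0.018], "rot": [0.001, 0.003, -0.02], "gripper": 0}, {"xyz": [-0.121, -0.076, 0.018], "rot": [0.001, 0.003, -0.02], "gripper": 0}, {"xyz": [-0.119, -0.078, 0.018], "rot": [0.001, 0.003, -0.02], "gripper": 0}, {"xyz": [-0.118, -0.08, 0.018], "rot": [0.001, 0.003, -0.02], "gripper": 0}, {"xyz": [-0.117, -0.082, 0.018], "rot": [0.001, 0.003, -0.02], "gripper": 0}, {"xyz": [-0.116, -0.083, 0.018], "rot": [0.001, 0.003, -0.02], "gripper": 0}]
```

Emit:
drive_tool([
  {"xyz": [-0.124,-0.07,0.018],"rot": [0,0.003,-0.02],"gripper": 0},
  {"xyz": [-0.123,-0.072,0.018],"rot": [0,0.003,-0.02],"gripper": 0},
  {"xyz": [-0.122,-0.074,0.018],"rot": [0,0.003,-0.02],"gripper": 0},
  {"xyz": [-0.121,-0.076,0.018],"rot": [0,0.003,-0.02],"gripper": 0},
  {"xyz": [-0.12,-0.078,0.018],"rot": [0,0.003,-0.02],"gripper": 0},
  {"xyz": [-0.118,-0.08,0.018],"rot": [0,0.003,-0.02],"gripper": 0},
  {"xyz": [-0.117,-0.082,0.018],"rot": [0,0.003,-0.02],"gripper": 0},
  {"xyz": [-0.116,-0.083,0.018],"rot": [0,0.003,-0.02],"gripper": 0},
])

```text
clock: 2.77
tcp_pos: [0.6143, 0.3234, 0.1852]
orientation: [0.006, 0.907, -0.422, -0.003]
contact_force: [2.0, 0.5, 0.4]
grip_width: 0.0857
```

```bash
python3 plan.py 0 618,310,160,-50 618,310,120,-50,4
```

```text
at [614.3 323.4 185.2] a -49.88 w 85.7 F [2.  0.5 0.4] t 2.8 q [-0.19  0.5  -0.53  1.34  0.25  1.38 -1.58]
[{"xyz": [0.05, 0.022, 0.101], "rot": [0.016, 0.001, 0.003], "gripper": 0}, {"xyz": [0.0, 0.0, 0.04], "rot": [0.0, 0.0, 0.0], "gripper": 0}, {"xyz": [0.0, 0.0, 0.04], "rot": [0.0, 0.0, 0.0], "gripper": 0}, {"xyz": [0.0, 0.0, 0.04], "rot": [0.0, 0.0, 0.0], "gripper": 0}, {"xyz": [0.0, 0.0, 0.04], "rot": [0.0, 0.0, 0.0], "gripper": 0}]
```

Emit:
drive_tool([
  {"xyz": [0.05,0.022,0.0],"rot": [0.016,0,0],"gripper": 0},
  {"xyz": [0,0,0],"rot": [0,0,0],"gripper": 0},
])

```text
clock: 2.93
tcp_pos: [0.6123, 0.3225, 0.1819]
orientation: [-0.001, 0.91, -0.414, -0.004]
contact_force: [1.8, -2.6, -0.1]
grip_width: 0.0851
```

```bash
python3 plan.py 0 618,310,160,-50 618,310,120,-50,4; python3 - <<'E'
from h import *
s,d=snap('side','side1'); cv2.imwrite('pics/s1.png',cv2.resize(s[190:330,170:350,::-1],None,fx=4,fy=4,interpolation=cv2.INTER_CUBIC))
E
```

```text
at [612.3 322.5 181.9] a -48.95 w 85.1 F [ 1.8 -2.6 -0.1] t 2.9 q [-0.18  0.49 -0.53  1.36  0.24  1.36 -1.56]
[{"xyz": [0.053, 0.015, 0.087], "rot": [0.003, 0.01, 0.023], "gripper": 0}, {"xyz": [0.0, 0.0, 0.04], "rot": [0.0, 0.0, 0.0], "gripper": 0}, {"xyz": [0.0, 0.0, 0.04], "rot": [0.0, 0.0, 0.0], "gripper": 0}, {"xyz": [0.0, 0.0, 0.04], "rot": [0.0, 0.0, 0.0], "gripper": 0}, {"xyz": [0.0, 0.0, 0.04], "rot": [0.0, 0.0, 0.0], "gripper": 0}]
```

View pics/s1.png

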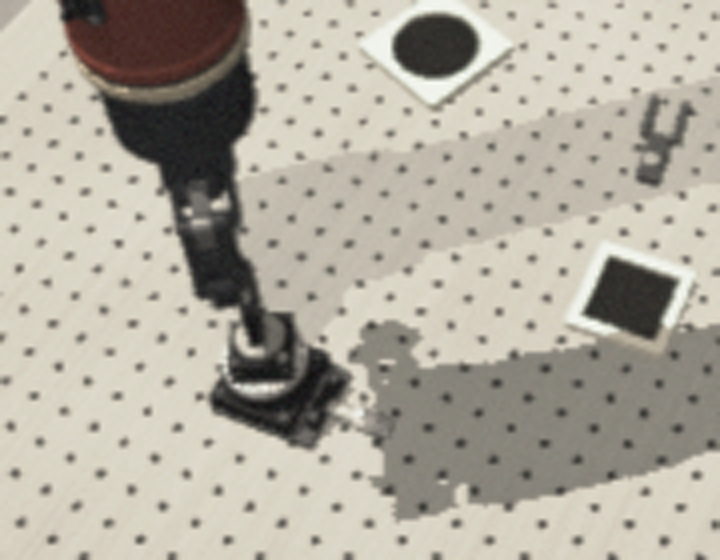

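Emit:
drive_tool([
  {"xyz": [0.053,0.015,0.0],"rot": [0,0.01,0.02],"gripper": 0},
  {"xyz": [0,0,0],"rot": [0,0,0],"gripper": 0},
  {"xyz": [0,0,0],"rot": [0,0,0],"gripper": 0},
  {"xyz": [0,0,0],"rot": [0,0,0],"gripper": 0},
])

```text
clock: 3.32
tcp_pos: [0.6168, 0.3098, 0.1808]
orientation: [0.002, 0.907, -0.422, -0.002]
contact_force: [0.5, -0.3, 0.0]
grip_width: 0.0855
```

```bash
python3 plan.py 0 618,310,182,-50,1 618,310,121,-50,4
```

```text
at [616.8 309.8 180.8] a -49.91 w 85.5 F [ 0.5 -0.3  0. ] t 3.3 q [-0.16  0.49 -0.53  1.37  0.24  1.36 -1.56]
[{"xyz": [0.002, -0.004, -0.005], "rot": [0.006, 0.002, 0.002], "gripper": 0}, {"xyz": [0.0, 0.0, 0.061], "rot": [0.0, 0.0, 0.0], "gripper": 0}, {"xyz": [0.0, 0.0, 0.061], "rot": [0.0, 0.0, 0.0], "gripper": 0}, {"xyz": [0.0, 0.0, 0.061], "rot": [0.0, 0.0, 0.0], "gripper": 0}, {"xyz": [0.0, 0.0, 0.061], "rot": [0.0, 0.0, 0.0], "gripper": 0}]
```

Emit:
drive_tool([
  {"xyz": [0.002,-0.003,0.05],"rot": [0.006,0,0],"gripper": 0},
  {"xyz": [0,0,0.06],"rot": [0,0,0],"gripper": 0},
  {"xyz": [0,0,0.06],"rot": [0,0,0],"gripper": 0},
  {"xyz": [0,0,0.06],"rot": [0,0,0],"gripper": 0},
  {"xyz": [0,0,0],"rot": [0,0,0],"gripper": 0},
  {"xyz": [0,0,0],"rot": [0,0,0],"gripper": 0},
])

```text
clock: 3.82
tcp_pos: [0.621, 0.3058, 0.1241]
orientation: [-0.002, 0.905, -0.425, 0.001]
contact_force: [0.3, 0.5, -0.2]
grip_width: 0.0853
```

```bash
python3 plan.py 0 618,310,121,-50
```

```text
at [621.  305.8 124.1] a -50.34 w 85.3 F [ 0.3  0.5 -0.2] t 3.8 q [-0.16  0.52 -0.52  1.44  0.26  1.25 -1.58]
[{"xyz": [-0.021, -0.001, 0.012], "rot": [-0.005, -0.001, -0.007], "gripper": 0}]
```

Emit:
drive_tool([
  {"xyz": [-0.021,0,0.012],"rot": [-0.005,0,-0.007],"gripper": 0},
  {"xyz": [0,0,0],"rot": [0,0,0],"gripper": 80},
  {"xyz": [0,0,0],"rot": [0,0,0],"gripper": 100},
  {"xyz": [0,0,0],"rot": [0,0,0],"gripper": 255},
  {"xyz": [0,0,0],"rot": [0,0,0],"gripper": 255},
  {"xyz": [0,0,0],"rot": [0,0,0],"gripper": 255},
  {"xyz": [0,0,0],"rot": [0,0,0],"gripper": 255},
], squeeze=40)

```text
clock: 4.4
tcp_pos: [0.6191, 0.311, 0.1256]
orientation: [-0.002, 0.906, -0.423, 0.002]
contact_force: [0.5, -0.2, 0.5]
grip_width: 0.0122
```

```bash
python3 plan.py 255 618,310,121,-50
```

```text
at [619.1 311.  125.6] a -50.04 w 12.2 F [ 0.5 -0.2  0.5] t 4.4 q [-0.16  0.52 -0.52  1.43  0.26  1.25 -1.58]
[{"xyz": [0.0, 0.006, 0.018], "rot": [-0.006, -0.003, -0.001], "gripper": 255}]
```

```bash
python3 - <<'E'
from h import *
s,d=snap('side','side2'); t,_=snap('top','top2')
im=np.hstack([cv2.resize(s[245:315,200:270,::-1],(400,400),interpolation=cv2.INTER_CUBIC),cv2.resize(t[145:215,185:255,::-1],(400,400),interpolation=cv2.INTER_CUBIC)])
cv2.imwrite('pics/s2.png',np.clip(im*1.5,0,255))
E
```

```text
[ WARN:0@3.336] global loadsave.cpp:1063 imwrite_ Unsupported depth image for selected encoder is fallbacked to CV_8U.
```

View pics/s2.png

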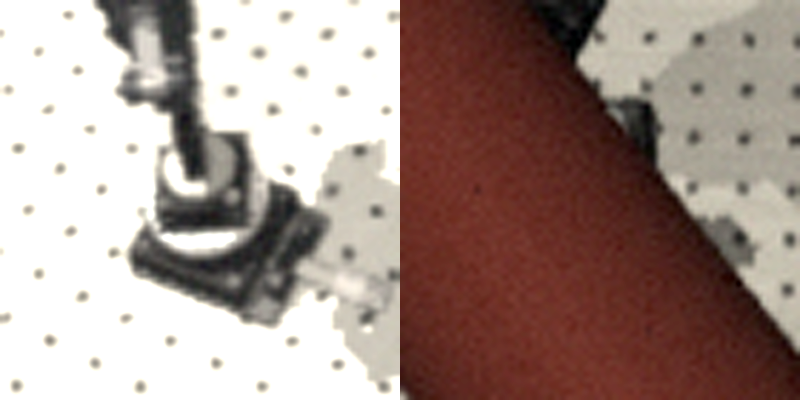

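```bash
python3 plan.py 255 618,310,121,-50|head -1; python3 - <<'E'
from h import *
np.set_printoptions(precision=1,suppress=True,linewidth=150)
f=np.load('pics/side2.npz'); X=cloud('side',f['d'])*1000
S=f['p'][225:305,195:265,::-1]; cv2.imwrite('pics/s2b.png',cv2.resize(np.clip(S*2.,0,255).astype(np.uint8),(525,600),interpolation=cv2.INTER_CUBIC))
q=X[230:300,200:260].reshape(-1,3); g=f['p'][230:300,200:260].reshape(-1,3).mean(1)
for lo in range(75,190,8):
    m=(q[:,2]>lo)&(q[:,2]<lo+8)&(abs(q[:,0]-618)<70)&(abs(q[:,1]-310)<70)
    if m.sum()>2:
        e=q[m]-[618,310,0]; a=np.radians(-50); u=e[:,0]*np.cos(a)+e[:,1]*np.sin(a); v=e[:,0]*np.sin(a)-e[:,1]*np.cos(a)
        print(lo,m.sum(),'jaw',u.min(),u.max(),'y',v.min(),v.max(), g[m].mean())
E
```

```text
at [619.1 311.  125.5] a -50.04 w 0.3 F [ 0.2 -0.5 -0.2] t 4.5 q [-0.16  0.52 -0.52  1.43  0.26  1.25 -1.58]
75 44 jaw -16.965182954885663 16.298755862311754 y -15.838657586042256 13.922612474867151 132.91666666666669
91 8 jaw -19.38628405012386 7.820115531586519 y -3.5384741943181606 5.347927047501553 83.83333333333334
99 11 jaw -19.933432654076494 8.475714083981831 y -5.2897616467241795 4.272159640414469 53.48484848484849
107 9 jaw -20.690301314905476 8.020413066384247 y -3.6350327851817656 4.441923423292526 41.96296296296296
115 7 jaw -20.876980695039443 -16.982639402112838 y -5.169273641192078 2.074986252983699 41.61904761904761
123 9 jaw -20.51026124520648 -10.466601225735673 y -5.7502820725132375 4.37492403246365 47.111111111111114
131 21 jaw -20.938139960348924 -6.589262601283208 y -4.947105500491236 4.265132787975014 37.80952380952381
147 8 jaw -17.84660812419509 6.667898971342632 y -11.470050506556236 10.173351948227157 111.125
155 11 jaw -20.89096222136739 -14.115644878899996 y -6.730706872811216 8.049825421007622 52.51515151515152
163 6 jaw -21.244520318588307 -5.10028031588283 y -5.206208528026373 10.224990216592632 64.94444444444444
187 5 jaw -19.85804318374976 -10.820531855053257 y -0.08417078253167265 12.80002298266374 61.666666666666664
```

View pics/s2b.png

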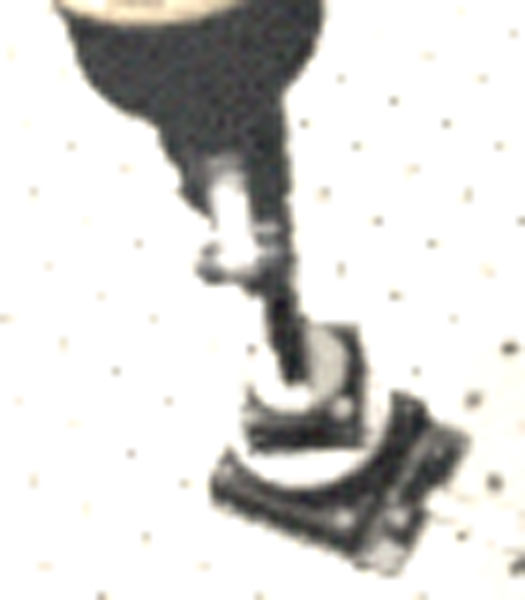

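```bash
python3 - <<'E'
from h import *
np.set_printoptions(precision=1,suppress=True,linewidth=150)
c=viewer.camera_info('side'); a=np.radians(-50); ux=np.array([np.cos(a),np.sin(a),0]); uy=np.array([np.sin(a),-np.cos(a),0])
def pr(P): q=np.array(c['R'])@P+c['t']; return np.array([c['fx']*q[0]/q[2]+c['cx'],c['fy']*q[1]/q[2]+c['cy'],q[2]])
f=np.load('pics/side2.npz'); d=f['d']
for nm,j,y,z in (('near top',-20,0,134),('far top',20,0,134),('post foot',0,0,70),('tcp',0,0,125),('tip',0,0,106),('tipL',0,-11,106),('tipR',0,11,106),('145L',0,-11,145),('145R',0,11,145)):
    p=pr(np.array([.619,.311,0])+(ux*j+uy*y)/1000+[0,0,z/1000]); print(nm,p[:2],'in pic',(p[:2]-[195,225])*7.5,'dep',p[2]*1000, d[int(round(p[1])),int(round(p[0]))]*1000)
# same line of points down side0
print((d[250:268,219:238]*1000).astype(int))
E
```

```text
near top [231.7 268.5] in pic [274.9 326.4] dep 965.2764902730884 966.02484
far top [230.1 254.9] in pic [263.  224.1] dep 990.3263068766147 872.87897
post foot [234.6 274.6] in pic [297.  371.9] dep 1026.565321512 991.30963
tcp [231.4 263.5] in pic [273.  288.9] dep 984.6588252378881 974.20667
tip [232.5 267.4] in pic [281.5 318.3] dep 999.1356148598541 970.1525
tipL [228.1 268.3] in pic [248.5 324.9] dep 997.3191234365544 1036.3971
tipR [236.9 266.6] in pic [314.4 311.9] dep 1000.9521062831536 1122.4467
145L [225.6 260.1] in pic [229.7 263.5] dep 967.6036078967295 858.4635
145R [234.7 258.4] in pic [297.6 250.3] dep 971.2365907433287 1136.5317
[[ 897  896  858  857  862  864  864  862  862  905  903  907  906  908  907  909 1156 1157 1155]
 [ 898  899  900  902  901  861  861  862  861  906  908  910  910  909  910 1152 1156 1155 1156]
 [1153  903  905  904  904  860  861  862  863  926  924  923  911  912  923 1152 1147 1153 1156]
 [1152 1147  907  907  908  862  861  861  861  870  920  919  916  914  919  932 1150 1152 1149]
 [1146 1149 1149 1151  912  862  860  860  864  865  9
[... 618 characters left out ...]
 0 1132 1134]
 [1134 1132  860  855  856  857  860  858  860  857  861  863  862  865  885  954  957 1137 1133]
 [1133 1130 1131  857  856  860  859  860  861  939  940  943  944  942  944  958  959 1133 1136]
 [1130 1127 1128  858 1128 1127 1130  953  955  942  947  950  948  948  949  963 1129 1125 1127]
 [1128 1127 1129 1126 1126 1129 1128 1126  958  948  946  952  974  972  974 1003 1126 1127 1126]
 [1124 1126 1125 1125 1123 1125 1124 1122 1123 1120 1123  971  970  967  968 1007 1125 1123 1128]
 [1125 1119 1126 1125 1121 1119 1118 1121 1122 1128 1120  968  972  969    0  976 1011 1122 1122]
 [1119 1119 1118 1117 1123 1121 1120 1122 1121 1116 1118  967  967  970  970  972 1007 1122 1122]]
```

Emit:
drive_tool([
  {"xyz": [0,0,0],"rot": [0,0,0],"gripper": 0},
  {"xyz": [0,0,0],"rot": [0,0,0],"gripper": 0},
  {"xyz": [0,0,0],"rot": [0,0,0],"gripper": 0},
  {"xyz": [0,0,0],"rot": [0,0,0],"gripper": 0},
  {"xyz": [0,0,-0.08],"rot": [0,0,0],"gripper": 0},
  {"xyz": [0,0,-0.08],"rot": [0,0,0],"gripper": 0},
  {"xyz": [0,0,-0.08],"rot": [0,0,0],"gripper": 0},
  {"xyz": [0,0,0],"rot": [0,0,0],"gripper": 0},
])

```text
clock: 5.17
tcp_pos: [0.6177, 0.3099, 0.1855]
orientation: [0.0, 0.906, -0.423, 0.001]
contact_force: [0.9, 1.0, 1.3]
grip_width: 0.0851
```

```bash
python3 plan.py 0 618,310,121,-50|head -1; python3 - <<'E'
from h import *
s,d=snap('side','side3')
S=s[215:295,195:265,::-1]; cv2.imwrite('pics/s3.png',cv2.resize(np.clip(S*1.6,0,255).astype(np.uint8),(525,600),interpolation=cv2.INTER_CUBIC))
E
```

```text
at [617.7 309.9 185.5] a -50.04 w 85.1 F [0.9 1.  1.3] t 5.2 q [-0.16  0.48 -0.53  1.36  0.24  1.36 -1.56]
```

View pics/s3.png

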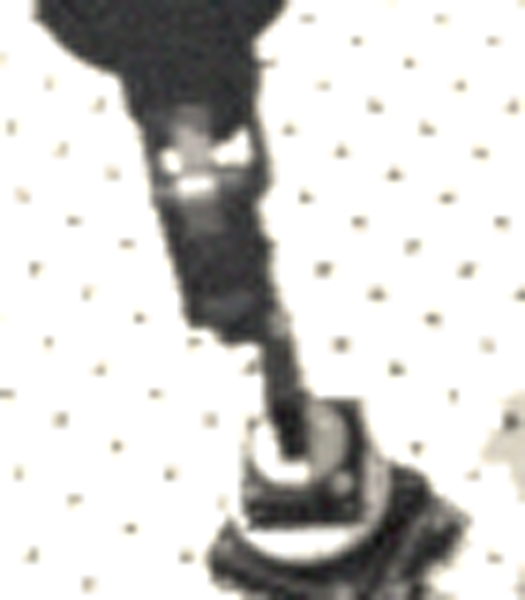

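```bash
python3 - <<'E'
from h import *
np.set_printoptions(precision=1,suppress=True,linewidth=160)
c=viewer.camera_info('side'); a=np.radians(-50); ux=np.array([np.cos(a),np.sin(a),0]); uy=np.array([np.sin(a),-np.cos(a),0])
def pr(P): q=np.array(c['R'])@P+c['t']; return np.array([c['fx']*q[0]/q[2]+c['cx'],c['fy']*q[1]/q[2]+c['cy'],q[2]])
f=np.load('pics/side3.npz'); X=cloud('side',f['d'])*1000
for j,y,z in ((-45,-11,167),(-45,11,167),(-57,-11,167),(-57,11,167),(-45,0,180),(-57,0,220)):
    p=pr(np.array([.6177,.3099,0])+(ux*j+uy*y)/1000+[0,0,z/1000]); print(j,y,z,'pic',(p[:2]-[195,215])*7.5)
E0=X-[617.7,309.9,0]
for r in range(226,264,3):
    print(r,[tuple(np.round([E0[r,k]@ux,E0[r,k]@uy,X[r,k,2]]).astype(int)) for k in range(218,236,3)])
E
```

```text
-45 -11 167 pic [236.8 421.6]
-45 11 167 pic [307.9 407.5]
-57 -11 167 pic [240.3 455. ]
-57 11 167 pic [312.  440.6]
-45 0 180 pic [266. 393.]
-57 0 220 pic [249.3 358. ]
226 [(np.int64(-37), np.int64(-1), np.int64(331)), (np.int64(-38), np.int64(4), np.int64(331)), (np.int64(-35), np.int64(10), np.int64(325)), (np.int64(-23), np.int64(14), np.int64(307)), (np.int64(-18), np.int64(20), np.int64(300)), (np.int64(211), np.int64(5), np.int64(1))]
229 [(np.int64(-38), np.int64(-3), np.int64(322)), (np.int64(-35), np.int64(2), np.int64(317)), (np.int64(-38), np.int64(9), np.int64(319)), (np.int64(-27), np.int64(13), np.int64(302)), (np.int64(204), np.int64(-5), np.int64(-2)), (np.int64(198), np.int64(4), np.int64(3))]
232 [(np.int64(-44), np.int64(-4), np.int64(320)), (np.int64(-45), np.int64(2), np.int64(320)), (np.int64(-44), np.int64(8), np.int64(317)), (np.int64(194), np.int64(-15), np.int64(-1)), (np.int64(-26), np.int64(17), np.int64(289)), (np.int64(190), np.int64(3), np.int64(-2))]
235 [(np.int64(188), np.int64(-42), np.int64(0)), (np.int64(-51), np.int64(1), np.int64(317)), (np.
[... 1961 characters left out ...]
), np.int64(272)), (np.int64(-74), np.int64(4), np.int64(272)), (np.int64(-73), np.int64(10), np.int64(270)), (np.int64(103), np.int64(-6), np.int64(2))]
259 [(np.int64(105), np.int64(-49), np.int64(-2)), (np.int64(101), np.int64(-40), np.int64(1)), (np.int64(-56), np.int64(-6), np.int64(237)), (np.int64(-55), np.int64(-1), np.int64(232)), (np.int64(-57), np.int64(6), np.int64(233)), (np.int64(10), np.int64(4), np.int64(128))]
262 [(np.int64(94), np.int64(-49), np.int64(0)), (np.int64(90), np.int64(-41), np.int64(3)), (np.int64(92), np.int64(-33), np.int64(-4)), (np.int64(87), np.int64(-24), np.int64(0)), (np.int64(0), np.int64(-4), np.int64(133)), (np.int64(-2), np.int64(3), np.int64(133))]
```

```bash
python3 plan.py 255 540,210,150,-50 540,210,40,-50; python3 - <<'E'
from h import *
np.set_printoptions(precision=1,suppress=True,linewidth=160)
a=np.radians(-50); ux=np.array([np.cos(a),np.sin(a),0]); uy=np.array([np.sin(a),-np.cos(a),0])
for n,r,t in(('side2',range(258,268),[.6191,.311]),('side3',range(255,262),[.6177,.3099])):
    X=cloud('side',np.load(f'pics/{n}.npz')['d'])*1000-np.array([*t,0])*1000
    for v in r:
        q=X[v,216:237]; q=q[q[:,2]>100]
        if len(q): print(n,v,q[:,2].min(),q[:,2].max(),'jaw',(q@ux).min(),(q@ux).max(),'y',(q@uy).min(),(q@uy).max())
E
```

```text
at [617.2 309.5 183.5] a -50.04 w 85.4 F [ 0.  -0.3  0.2] t 5.2 q [-0.16  0.48 -0.53  1.36  0.24  1.36 -1.56]
[{"xyz": [0.027, 0.123, 0.034], "rot": [0.0, -0.0, -0.0], "gripper": 255}, {"xyz": [0.027, 0.123, 0.034], "rot": [0.0, -0.0, -0.0], "gripper": 255}, {"xyz": [0.027, 0.123, 0.034], "rot": [0.0, -0.0, -0.0], "gripper": 255}, {"xyz": [0.027, 0.123, 0.034], "rot": [0.0, -0.0, -0.0], "gripper": 255}, {"xyz": [0.0, 0.0, 0.147], "rot": [0.0, 0.0, 0.0], "gripper": 255}, {"xyz": [0.0, 0.0, 0.147], "rot": [0.0, 0.0, 0.0], "gripper": 255}, {"xyz": [0.0, 0.0, 0.147], "rot": [0.0, 0.0, 0.0], "gripper": 255}]
side2 258 195.92255307978147 244.04928369072542 jaw -60.53066489485289 -31.951749697840945 y -10.213020504489863 14.5410529781797
side2 259 196.36788605463906 243.39926331609783 jaw -63.316448972167294 -34.92894345000827 y -10.484788616751867 14.233777362159596
side2 260 195.79595983935673 983.4779184806357 jaw -547.6722204492747 -37.23374417020842 y -10.93049433093178 75.067242610314
side2 261 152.8743703517408 240.52730628782476 jaw -64.77068618975169 -12.779230517381537 y -11.51449
[... 1005 characters left out ...]
.89927476338097 y -11.704231198998693 12.080412388065534
side3 257 128.61077844746342 276.0420988229276 jaw -75.37365722283353 15.678440277709075 y -12.717961391913304 10.079409022651811
side3 258 127.86003751262915 272.2711995101849 jaw -75.30314769486688 13.24177117651697 y -10.555678323688223 9.76387008554215
side3 259 127.93557355433025 237.29683351907693 jaw -57.09719391620012 10.272262692973126 y -9.851072412890161 8.925842471614176
side3 260 131.52659120319112 232.38865371725902 jaw -56.90095651923622 5.033860210735364 y -9.964307672267497 7.0853711048126256
side3 261 109.73315857690498 226.28544734385108 jaw -55.01118807713327 15.635755374125901 y -5.908633093207656 4.116313015820277
```

Emit:
drive_tool([
  {"xyz": [0.027,0.123,0],"rot": [0,0,0],"gripper": 255},
  {"xyz": [0.027,0.123,0],"rot": [0,0,0],"gripper": 255},
  {"xyz": [0.027,0.123,0],"rot": [0,0,0],"gripper": 255},
  {"xyz": [0.027,0.123,0],"rot": [0,0,0],"gripper": 255},
  {"xyz": [0,0,0.12],"rot": [0,0,0],"gripper": 255},
  {"xyz": [0,0,0.12],"rot": [0,0,0],"gripper": 255},
  {"xyz": [0,0,0.12],"rot": [0,0,0],"gripper": 255},
  {"xyz": [0,0,0.12],"rot": [0,0,0],"gripper": 255},
])

```text
clock: 5.88
tcp_pos: [0.5381, 0.2051, 0.06]
orientation: [-0.001, 0.906, -0.424, 0.003]
contact_force: [0.5, 0.4, -0.2]
grip_width: -0.0
```

Emit:
drive_tool([
  {"xyz": [0,0,0.04],"rot": [0,0,0],"gripper": 255},
  {"xyz": [0,0,0.02],"rot": [0,0,0],"gripper": 255},
  {"xyz": [0,0,0],"rot": [0,0,0],"gripper": 255},
  {"xyz": [0,0,0],"rot": [0,0,0],"gripper": 255},
])

```text
clock: 6.22
tcp_pos: [0.5334, 0.2028, 0.0376]
orientation: [0.003, 0.906, -0.424, -0.002]
contact_force: [-0.6, -0.7, 0.1]
grip_width: -0.0003
```

```bash
python3 plan.py 255 540,210,30,-50|head -1; python3 - <<'E'
from h import *
s,d=snap('side','side4')
S=s[220:320,225:325,::-1]; cv2.imwrite('pics/s4.png',cv2.resize(S,(600,600),interpolation=cv2.INTER_CUBIC))
E
```

```text
at [533.4 202.8  37.6] a -50.14 w -0.3 F [-0.6 -0.7  0.1] t 6.2 q [-0.01  0.38 -0.52  1.82  0.22  1.   -1.49]
```

View pics/s4.png

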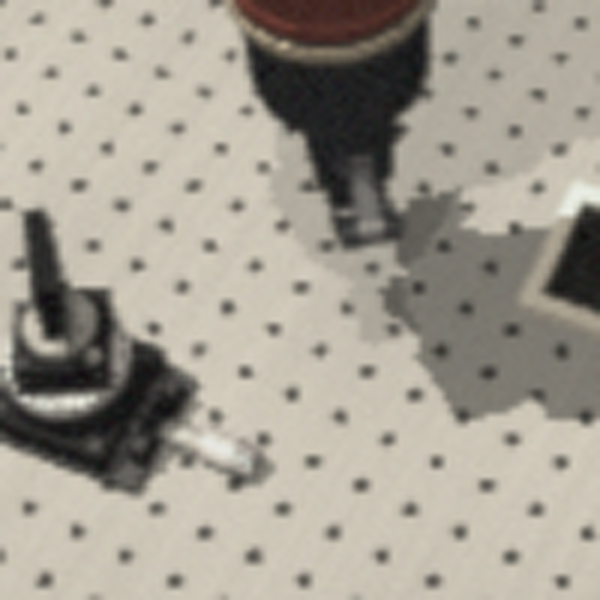

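```bash
python3 - <<'E'
from h import *
for z in(.018,.03,.04,.05,.06,.07): print(z,ray('side',[[285.8,260.3],[282,261],[291,259.5]],z)[:,:2].round(4).tolist())
X=cloud('side',np.load('pics/side4.npz')['d'])*1000
for v in range(252,265): q=X[v,278:296]; q=q[q[:,2]>12]; print(v,np.round(q[:, :].mean(0)) if len(q) else '', len(q), np.round(q[:,2].min()) if len(q) else '')
E
```

```text
0.018 [[0.5395, 0.1869], [0.5479, 0.1937], [0.5277, 0.1779]]
0.03 [[0.5354, 0.193], [0.5437, 0.1998], [0.5238, 0.1842]]
0.04 [[0.532, 0.1982], [0.5402, 0.2048], [0.5205, 0.1894]]
0.05 [[0.5286, 0.2033], [0.5367, 0.2099], [0.5172, 0.1947]]
0.06 [[0.5252, 0.2084], [0.5332, 0.215], [0.5139, 0.1999]]
0.07 [[0.5218, 0.2136], [0.5297, 0.22], [0.5106, 0.2051]]
252 [519. 225. 129.] 10 104.0
253 [513. 229. 134.] 12 100.0
254 [485. 271. 208.] 12 102.0
255 [505. 238. 144.] 12 78.0
256 [504. 240. 142.] 12 67.0
257 [501. 244. 145.] 12 111.0
258 [497. 248. 150.] 11 146.0
259 [498. 249. 145.] 11 108.0
260 [503. 248. 135.] 8 62.0
261 [504. 255. 141.] 2 137.0
262  0 
263  0 
264  0
```

Emit:
drive_tool([
  {"xyz": [0,0,0.04],"rot": [0,0,0],"gripper": 255},
  {"xyz": [0,0,0.02],"rot": [0,0,0],"gripper": 255},
  {"xyz": [0,0,0],"rot": [0,0,0],"gripper": 255},
])

```text
clock: 6.52
tcp_pos: [0.5362, 0.2041, 0.0253]
orientation: [0.001, 0.906, -0.424, 0.001]
contact_force: [-0.2, 0.4, 0.5]
grip_width: -0.0001
```

Emit:
drive_tool([
  {"xyz": [0,0,0.02],"rot": [0,0,0],"gripper": 255},
  {"xyz": [0,0,0.01],"rot": [0,0,0],"gripper": 255},
  {"xyz": [0,0,0],"rot": [0,0,0],"gripper": 255},
])

```text
clock: 6.77
tcp_pos: [0.5369, 0.2045, 0.0178]
orientation: [-0.0, 0.906, -0.424, 0.001]
contact_force: [-0.3, 0.2, -0.3]
grip_width: -0.0003
```

Emit:
drive_tool([
  {"xyz": [0,0,0.015],"rot": [0,0,0],"gripper": 255},
  {"xyz": [0,0,0.005],"rot": [0,0,0],"gripper": 255},
  {"xyz": [0,0,0],"rot": [0,0,0],"gripper": 255},
])

```text
clock: 7.02
tcp_pos: [0.537, 0.2045, 0.0124]
orientation: [-0.0, 0.906, -0.424, 0.002]
contact_force: [-0.9, 0.5, -0.2]
grip_width: -0.0001
```

Emit:
drive_tool([
  {"xyz": [0,0,0.02],"rot": [0,0,0],"gripper": 255},
  {"xyz": [0,0,0.01],"rot": [0,0,0],"gripper": 255},
  {"xyz": [0,0,0],"rot": [0,0,0],"gripper": 255},
])

```text
clock: 7.27
tcp_pos: [0.5371, 0.2045, 0.0043]
orientation: [-0.0, 0.906, -0.424, 0.002]
contact_force: [0.4, -0.3, -0.3]
grip_width: 0.0
```

Emit:
drive_tool([
  {"xyz": [0,0,0.015],"rot": [0,0,0],"gripper": 255},
  {"xyz": [0,0,0.005],"rot": [0,0,0],"gripper": 255},
  {"xyz": [0,0,0],"rot": [0,0,0],"gripper": 255},
])

```text
clock: 7.52
tcp_pos: [0.537, 0.2044, -0.0015]
orientation: [-0.0, 0.906, -0.424, 0.002]
contact_force: [0.2, 0.6, 0.1]
grip_width: -0.0004
```

Emit:
drive_tool([
  {"xyz": [0,0,0.015],"rot": [0,0,0],"gripper": 255},
  {"xyz": [0,0,0.005],"rot": [0,0,0],"gripper": 255},
  {"xyz": [0,0,0],"rot": [0,0,0],"gripper": 255},
])

```text
clock: 7.77
tcp_pos: [0.5371, 0.2045, -0.007]
orientation: [-0.0, 0.906, -0.424, 0.002]
contact_force: [0.2, 0.9, 0.8]
grip_width: 0.0005
```

Emit:
drive_tool([
  {"xyz": [0,0,0.01],"rot": [0,0,0],"gripper": 255},
  {"xyz": [0,0,0.005],"rot": [0,0,0],"gripper": 255},
  {"xyz": [0,0,0],"rot": [0,0,0],"gripper": 255},
])

```text
clock: 8.02
tcp_pos: [0.5372, 0.2044, -0.0111]
orientation: [-0.0, 0.906, -0.424, 0.002]
contact_force: [-0.1, -0.6, -0.2]
grip_width: -0.0001
```

Emit:
drive_tool([
  {"xyz": [0,0,0.01],"rot": [0,0,0],"gripper": 255},
  {"xyz": [0,0,0],"rot": [0,0,0],"gripper": 255},
])

```text
clock: 8.18
tcp_pos: [0.5372, 0.2045, -0.0138]
orientation: [-0.0, 0.906, -0.424, 0.002]
contact_force: [0.1, -0.0, 0.7]
grip_width: -0.0001
```

Emit:
drive_tool([
  {"xyz": [0,0,0.01],"rot": [0,0,0],"gripper": 255},
  {"xyz": [0,0,0],"rot": [0,0,0],"gripper": 255},
])

```text
clock: 8.35
tcp_pos: [0.5372, 0.2045, -0.0165]
orientation: [-0.0, 0.906, -0.424, 0.002]
contact_force: [-0.7, 1.0, 0.0]
grip_width: -0.0004
```

Emit:
drive_tool([
  {"xyz": [0,0,0.01],"rot": [0,0,0],"gripper": 255},
  {"xyz": [0,0,0],"rot": [0,0,0],"gripper": 255},
])

```text
clock: 8.52
tcp_pos: [0.5372, 0.2045, -0.0193]
orientation: [-0.0, 0.906, -0.424, 0.002]
contact_force: [-0.3, -0.2, 0.2]
grip_width: 0.0001
```

Emit:
drive_tool([
  {"xyz": [0,0,0.01],"rot": [0,0,0],"gripper": 255},
  {"xyz": [0,0,0],"rot": [0,0,0],"gripper": 255},
])

```text
clock: 8.68
tcp_pos: [0.5379, 0.2048, -0.0188]
orientation: [-0.0, 0.906, -0.424, 0.002]
contact_force: [-0.2, -0.9, -0.8]
grip_width: 0.0001
```

Emit:
drive_tool([
  {"xyz": [0,0,0.008],"rot": [0,0,0],"gripper": 255},
  {"xyz": [0,0,0],"rot": [0,0,0],"gripper": 255},
])

```text
clock: 8.85
tcp_pos: [0.5388, 0.2052, -0.0192]
orientation: [-0.001, 0.906, -0.424, 0.003]
contact_force: [1.5, 0.0, -0.1]
grip_width: 0.0001
```

Emit:
drive_tool([
  {"xyz": [0,0,0.008],"rot": [0,0,0],"gripper": 255},
  {"xyz": [0,0,0],"rot": [0,0,0],"gripper": 255},
])

```text
clock: 9.02
tcp_pos: [0.5394, 0.2055, -0.0191]
orientation: [-0.001, 0.906, -0.424, 0.004]
contact_force: [-0.0, -0.2, 0.4]
grip_width: 0.0005
```

```bash
python3 - <<'E'
from h import *
s,d=snap('side','side5'); print(readout.get_obs()['contact_force'],readout.get_obs()['effort'],readout.get_obs()['joint_positions'])
S=s[220:320,225:325,::-1]; cv2.imwrite('pics/s5.png',cv2.resize(S,(600,600),interpolation=cv2.INTER_CUBIC))
E
```

```text
[-0.36522804  0.60119125 -0.18267074] [ 1.30977966e-01 -6.17907715e+01 -7.25091353e+00 -3.08433652e+01
  2.73340847e-02  1.75515041e-01 -1.12709243e-02] [-0.0388614   0.46193207 -0.48953369  1.85282323  0.28065743  0.88809877
 -1.53771867]
```

View pics/s5.png

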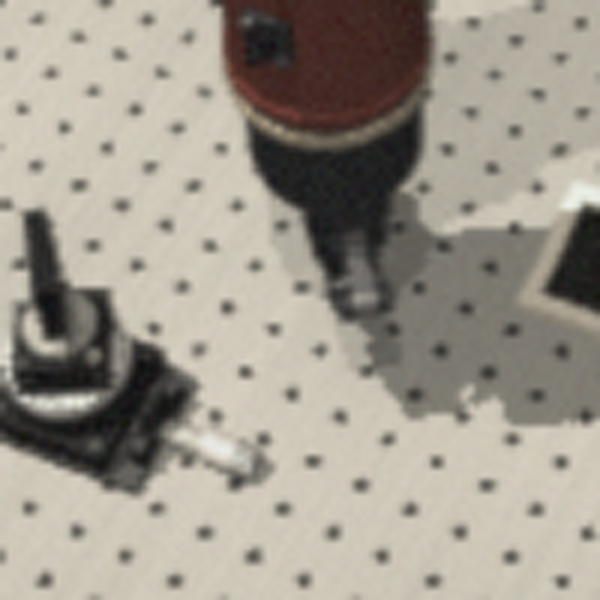

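```bash
python3 - <<'E'
from h import *
np.set_printoptions(precision=1,suppress=True,linewidth=160)
a=np.radians(-50); ux=np.array([np.cos(a),np.sin(a),0]); uy=np.array([np.sin(a),-np.cos(a),0])
for n,t in(('side4',[.5334,.2028]),('side5',[.5394,.2055])):
    f=np.load(f'pics/{n}.npz');X=cloud('side',f['d'])*1000-np.array([*t,0])*1000
    for v in range(256,277):
        q=X[v,274:296]; q=q[(q[:,2]>8)&(q[:,2]<400)]
        if len(q): print(n,v,len(q),'jaw,y,z near:',np.median(q@ux),np.median(q@uy),np.median(q[:,2]),' lowest',q[q[:,2].argmin()]@np.c_[ux,uy,[0,0,1]])
for z in(0,.01,.02): print(ray('side',[[285,273],[288,273.5]],z))
E
```

```text
side4 256 12 jaw,y,z near: -52.55702035812577 -1.9421584292731162 149.14019666894058  lowest [  3.  -10.5  66.9]
side4 257 12 jaw,y,z near: -55.54758973701435 -2.517944685465263 150.1546707337981  lowest [-28.  -13.5 111.3]
side4 258 11 jaw,y,z near: -57.998918374578025 -1.6598261505114495 149.75938200989793  lowest [-53.2 -13.4 146. ]
side4 259 11 jaw,y,z near: -60.71255355698905 -2.0173799251606472 149.64429125998407  lowest [-32.4 -11.8 107.9]
side4 260 8 jaw,y,z near: -60.94431551875784 -6.088662568545491 144.57123693896645  lowest [-6.7 -9.8 61.6]
side4 261 2 jaw,y,z near: -59.086120564154704 -11.063734902070774 140.5638243949001  lowest [-56.4 -12.  136.6]
side5 256 14 jaw,y,z near: -37.38204250842473 -1.3007718245721334 123.3165874712358  lowest [-19.6  17.5  91.3]
side5 257 14 jaw,y,z near: -36.0276344851294 -1.483972167517342 119.80678406101498  lowest [-17.5  14.9  84.1]
side5 258 14 jaw,y,z near: -36.834176215442966 -1.7233841966565848 113.6815850904041  lowest [-17.4  17.4  78. ]
side5 259 13 jaw,y,z near: -38.52633903445028 -0.7064901614006899 111.22825406092366  lowest 
[... 870 characters left out ...]
3 91.32858336609384  lowest [  3.  -10.1   8.6]
side5 268 12 jaw,y,z near: -53.64198455445353 -0.9364628684564604 91.32765579785209  lowest [-26.3 -12.6  52.7]
side5 269 11 jaw,y,z near: -57.298398670112796 -0.09994219858462097 94.0002974478841  lowest [-36.9 -11.1  64.6]
side5 270 11 jaw,y,z near: -59.04345725082149 -0.37063855175130483 92.63248316805209  lowest [-34.1 -11.2  54.7]
side5 271 10 jaw,y,z near: -61.35240513603555 0.37527944406337765 90.93018926431168  lowest [-61.1  11.9  86. ]
side5 272 6 jaw,y,z near: -62.48132757789076 -5.067731257107123 88.71938761356289  lowest [-58.2 -11.1  85.1]
[[0.5 0.2 0. ]
 [0.5 0.2 0. ]]
[[0.5 0.2 0. ]
 [0.5 0.2 0. ]]
[[0.5 0.2 0. ]
 [0.5 0.2 0. ]]
```

```bash
python3 plan.py 0 539,206,150,-50 618,310,150,-50
```

```text
at [539.5 205.6 -19.3] a -50.15 w 0.1 F [-0.4  0.6 -0.2] t 9.1 q [-0.04  0.46 -0.49  1.85  0.28  0.89 -1.54]
[{"xyz": [0.0, -0.001, -0.135], "rot": [-0.001, -0.002, -0.001], "gripper": 0}, {"xyz": [0.0, -0.0, -0.135], "rot": [-0.001, -0.002, -0.001], "gripper": 0}, {"xyz": [0.0, -0.0, -0.135], "rot": [-0.001, -0.002, -0.001], "gripper": 0}, {"xyz": [-0.0, -0.0, -0.135], "rot": [-0.001, -0.002, -0.001], "gripper": 0}, {"xyz": [-0.0, 0.0, -0.135], "rot": [-0.001, -0.002, -0.001], "gripper": 0}, {"xyz": [-0.029, -0.127, 0.0], "rot": [0.0, 0.0, 0.0], "gripper": 0}, {"xyz": [-0.029, -0.127, 0.0], "rot": [0.0, 0.0, 0.0], "gripper": 0}, {"xyz": [-0.029, -0.127, 0.0], "rot": [0.0, 0.0, 0.0], "gripper": 0}]
[{"xyz": [-0.029, -0.127, 0.0], "rot": [0.0, 0.0, 0.0], "gripper": 0}]
```

Emit:
drive_tool([
  {"xyz": [0,0,-0.135],"rot": [0,0,0],"gripper": 0},
  {"xyz": [0,0,-0.135],"rot": [0,0,0],"gripper": 0},
  {"xyz": [0,0,-0.135],"rot": [0,0,0],"gripper": 0},
  {"xyz": [0,0,-0.135],"rot": [0,0,0],"gripper": 0},
  {"xyz": [0,0,-0.135],"rot": [0,-0.006,0],"gripper": 0},
  {"xyz": [-0.03,-0.125,0],"rot": [0,0,0],"gripper": 0},
  {"xyz": [-0.03,-0.125,0],"rot": [0,0,0],"gripper": 0},
  {"xyz": [-0.03,-0.125,0],"rot": [0,0,0],"gripper": 0},
])

```text
clock: 9.73
tcp_pos: [0.5958, 0.2774, 0.155]
orientation: [0.001, 0.904, -0.428, 0.002]
contact_force: [0.9, 0.1, 0.7]
grip_width: 0.0856
```

Emit:
drive_tool([
  {"xyz": [-0.02,-0.09,0],"rot": [0,0,0],"gripper": 0},
  {"xyz": [0,0,0],"rot": [0,0,0],"gripper": 0},
  {"xyz": [0,0,0],"rot": [0,0,0],"gripper": 0},
])

```text
clock: 9.98
tcp_pos: [0.6124, 0.3022, 0.153]
orientation: [-0.001, 0.905, -0.426, 0.001]
contact_force: [-0.6, 0.1, -0.6]
grip_width: 0.0854
```

```bash
python3 plan.py 0 618,310,150,-50,1 618,310,80,-50,5
```

```text
at [612.4 302.2 153. ] a -50.44 w 85.4 F [-0.6  0.1 -0.6] t 10.0 q [-0.14  0.49 -0.53  1.43  0.25  1.29 -1.57]
[{"xyz": [-0.01, -0.037, 0.012], "rot": [-0.002, -0.002, -0.01], "gripper": 0}, {"xyz": [0.0, 0.0, 0.056], "rot": [0.0, 0.0, 0.0], "gripper": 0}, {"xyz": [0.0, 0.0, 0.056], "rot": [0.0, 0.0, 0.0], "gripper": 0}, {"xyz": [0.0, 0.0, 0.056], "rot": [0.0, 0.0, 0.0], "gripper": 0}, {"xyz": [0.0, 0.0, 0.056], "rot": [0.0, 0.0, 0.0], "gripper": 0}, {"xyz": [0.0, 0.0, 0.056], "rot": [0.0, 0.0, 0.0], "gripper": 0}]
```

Emit:
drive_tool([
  {"xyz": [-0.01,-0.037,0],"rot": [0,0,-0.01],"gripper": 0},
  {"xyz": [0,0,0.03],"rot": [0,0,0],"gripper": 0},
  {"xyz": [0,0,0.06],"rot": [0,0,0],"gripper": 0},
  {"xyz": [0,0,0.06],"rot": [0,0,0],"gripper": 0},
  {"xyz": [0,0,0.06],"rot": [0,0,0],"gripper": 0},
  {"xyz": [0,0,0.06],"rot": [0,0,0],"gripper": 0},
  {"xyz": [0,0,0],"rot": [0,0,0],"gripper": 0},
  {"xyz": [0,0,0],"rot": [0,0,0],"gripper": 0},
])

```text
clock: 10.65
tcp_pos: [0.6167, 0.3049, 0.0792]
orientation: [0.002, 0.906, -0.423, 0.001]
contact_force: [-0.2, 0.6, 1.0]
grip_width: 0.0855
```

```bash
python3 plan.py 0 618,310,80,-50,1
```

```text
at [616.7 304.9  79.2] a -50.1 w 85.5 F [-0.2  0.6  1. ] t 10.7 q [-0.16  0.56 -0.52  1.49  0.29  1.18 -1.59]
[{"xyz": [-0.012, -0.017, -0.003], "rot": [0.003, -0.004, -0.002], "gripper": 0}]
```

Emit:
drive_tool([
  {"xyz": [-0.012,-0.017,0],"rot": [0,0,0],"gripper": 0},
  {"xyz": [0,0,0],"rot": [0,0,0],"gripper": 100},
  {"xyz": [0,0,0],"rot": [0,0,0],"gripper": 110},
  {"xyz": [0,0,0],"rot": [0,0,0],"gripper": 120},
  {"xyz": [0,0,0],"rot": [0,0,0],"gripper": 130},
  {"xyz": [0,0,0],"rot": [0,0,0],"gripper": 160},
  {"xyz": [0,0,0],"rot": [0,0,0],"gripper": 255},
  {"xyz": [0,0,0],"rot": [0,0,0],"gripper": 255},
])

```text
clock: 11.32
tcp_pos: [0.6198, 0.3105, 0.0835]
orientation: [-0.0, 0.906, -0.424, 0.003]
contact_force: [-0.2, -0.2, -0.7]
grip_width: 0.0392
```

```bash
python3 plan.py 255 618,310,80,-50,1
```

```text
at [619.8 310.5  83.5] a -50.15 w 39.2 F [-0.2 -0.2 -0.7] t 11.3 q [-0.17  0.56 -0.52  1.47  0.29  1.18 -1.6 ]
[{"xyz": [-0.003, 0.007, 0.014], "rot": [-0.003, -0.006, -0.003], "gripper": 255}]
```

```bash
python3 plan.py 255 620,310,155,-50 590,240,155,-50 480,-80,130,-50 410,-155,90,-50|cut -c1-2000
```

```text
at [619.8 310.5  83.5] a -50.15 w 39.2 F [-0.2 -0.2 -0.7] t 11.3 q [-0.17  0.56 -0.52  1.47  0.29  1.18 -1.6 ]
[{"xyz": [0.002, 0.0, -0.143], "rot": [-0.002, -0.003, -0.002], "gripper": 255}, {"xyz": [0.001, 0.0, -0.143], "rot": [-0.002, -0.003, -0.002], "gripper": 255}, {"xyz": [0.046, 0.091, 0.0], "rot": [0.0, 0.0, 0.0], "gripper": 255}, {"xyz": [0.046, 0.091, 0.0], "rot": [0.0, 0.0, 0.0], "gripper": 255}, {"xyz": [0.046, 0.091, 0.0], "rot": [0.0, 0.0, 0.0], "gripper": 255}, {"xyz": [0.078, 0.129, 0.011], "rot": [0.0, 0.0, 0.0], "gripper": 255}, {"xyz": [0.078, 0.129, 0.011], "rot": [0.0, 0.0, 0.0], "gripper": 255}, {"xyz": [0.078, 0.129, 0.011], "rot": [0.0, 0.0, 0.0], "gripper": 255}]
[{"xyz": [0.078, 0.129, 0.011], "rot": [0.0, 0.0, 0.0], "gripper": 255}, {"xyz": [0.078, 0.129, 0.011], "rot": [0.0, 0.0, 0.0], "gripper": 255}, {"xyz": [0.078, 0.129, 0.011], "rot": [0.0, 0.0, 0.0], "gripper": 255}, {"xyz": [0.078, 0.129, 0.011], "rot": [0.0, 0.0, 0.0], "gripper": 255}, {"xyz": [0.078, 0.129, 0.011], "rot": [0.0, 0.0, 0.0], "gripper": 255}, {"xyz": [0.078, 0.129, 0.011], "rot": [0.0, 0.0, 0.0], "gripper": 255}, {"xyz": [0.017, 0.136, 0.053], "rot": [0.0, 0.0, 0.0], "gripper": 255}, {"xyz": [0.017, 0.136, 0.053], "rot": [0.0, 0.0, 0.0], "gripper": 255}]
[{"xyz": [0.017, 0.136, 0.053], "rot": [0.0, 0.0, 0.0], "gripper": 255}]
```

Lift slowly first, then travel.

Emit:
drive_tool([
  {"xyz": [0,0,-0.05],"rot": [0,0,0],"gripper": 255},
  {"xyz": [0,0,-0.08],"rot": [0,0,0],"gripper": 255},
  {"xyz": [0,0,-0.1],"rot": [0,0,0],"gripper": 255},
  {"xyz": [0.05,0.09,-0.05],"rot": [0,0,0],"gripper": 255},
  {"xyz": [0.05,0.09,0],"rot": [0,0,0],"gripper": 255},
  {"xyz": [0.08,0.12,0],"rot": [0,0,0],"gripper": 255},
  {"xyz": [0.08,0.13,0],"rot": [0,0,0],"gripper": 255},
  {"xyz": [0.08,0.13,0],"rot": [0,0,0],"gripper": 255},
])

```text
clock: 11.98
tcp_pos: [0.5639, 0.162, 0.1614]
orientation: [-0.003, 0.909, -0.417, 0.001]
contact_force: [0.3, -1.3, -0.4]
grip_width: 0.0391
```

Emit:
drive_tool([
  {"xyz": [0.08,0.13,0],"rot": [0,0,0],"gripper": 255},
  {"xyz": [0.08,0.13,0],"rot": [0,0,0],"gripper": 255},
  {"xyz": [0.08,0.13,0],"rot": [0,0,0],"gripper": 255},
  {"xyz": [0.08,0.13,0],"rot": [0,0,0],"gripper": 255},
  {"xyz": [0.05,0.08,0],"rot": [0,0,0],"gripper": 255},
  {"xyz": [0.03,0.04,0],"rot": [0,0,0],"gripper": 255},
  {"xyz": [0,0,0],"rot": [0,0,0],"gripper": 255},
])

```text
clock: 12.57
tcp_pos: [0.502, -0.0348, 0.1677]
orientation: [-0.003, 0.907, -0.422, 0.005]
contact_force: [1.0, -0.6, -1.5]
grip_width: 0.0392
```

```bash
python3 plan.py 255 406,-160,130,-50 406,-160,30,-50,5; python3 - <<'E'
from h import *
s,d=snap('side','side6')
S=s[110:260,250:430,::-1]; cv2.imwrite('pics/s6.png',cv2.resize(S,(720,600),interpolation=cv2.INTER_CUBIC))
E
```

```text
at [502.  -34.8 167.7] a -49.88 w 39.2 F [ 1.  -0.6 -1.5] t 12.6 q [ 0.38  0.08 -0.42  1.87  0.04  1.19 -0.92]
[{"xyz": [0.027, 0.124, 0.029], "rot": [-0.002, -0.002, 0.001], "gripper": 255}, {"xyz": [0.027, 0.123, 0.029], "rot": [-0.002, -0.002, 0.001], "gripper": 255}, {"xyz": [0.027, 0.123, 0.03], "rot": [-0.002, -0.002, 0.001], "gripper": 255}, {"xyz": [0.027, 0.123, 0.03], "rot": [-0.002, -0.002, 0.001], "gripper": 255}, {"xyz": [0.027, 0.123, 0.03], "rot": [-0.002, -0.002, 0.001], "gripper": 255}, {"xyz": [0.0, 0.0, 0.08], "rot": [0.0, 0.0, 0.0], "gripper": 255}, {"xyz": [0.0, 0.0, 0.08], "rot": [0.0, 0.0, 0.0], "gripper": 255}, {"xyz": [0.0, 0.0, 0.08], "rot": [0.0, 0.0, 0.0], "gripper": 255}]
[{"xyz": [0.0, 0.0, 0.08], "rot": [0.0, 0.0, 0.0], "gripper": 255}, {"xyz": [0.0, 0.0, 0.08], "rot": [0.0, 0.0, 0.0], "gripper": 255}]
```

View pics/s6.png

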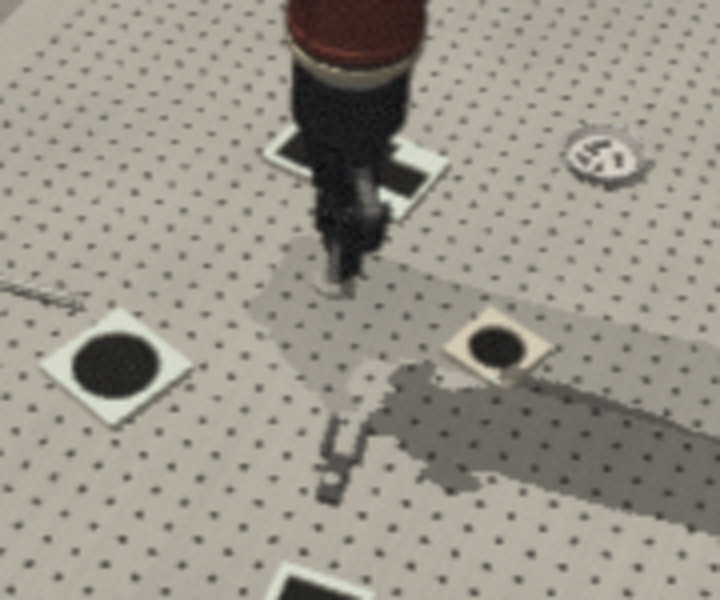

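Emit:
drive_tool([
  {"xyz": [0.027,0.124,0.03],"rot": [0,0,0],"gripper": 255},
  {"xyz": [0.027,0.124,0.03],"rot": [0,0,0],"gripper": 255},
  {"xyz": [0.027,0.124,0.03],"rot": [0,0,0],"gripper": 255},
  {"xyz": [0.027,0.124,0.03],"rot": [0,0,0],"gripper": 255},
  {"xyz": [0.02,0.09,0.03],"rot": [0,0,0],"gripper": 255},
  {"xyz": [0,0,0],"rot": [0,0,0],"gripper": 255},
  {"xyz": [0,0,0],"rot": [0,0,0],"gripper": 255},
])

```text
clock: 13.2
tcp_pos: [0.4145, -0.1468, 0.1317]
orientation: [-0.006, 0.91, -0.414, 0.009]
contact_force: [0.6, 1.0, -0.4]
grip_width: 0.0391
```

```bash
python3 plan.py 255 406,-160,140,-50 406,-160,30,-50,5
```

```text
at [ 414.5 -146.8  131.7] a -48.96 w 39.1 F [ 0.6  1.  -0.4] t 13.2 q [ 0.54 -0.03 -0.29  2.06 -0.02  1.1  -0.59]
[{"xyz": [0.018, 0.06, -0.034], "rot": [-0.023, -0.014, 0.023], "gripper": 255}, {"xyz": [0.0, 0.0, 0.088], "rot": [0.0, 0.0, 0.0], "gripper": 255}, {"xyz": [0.0, 0.0, 0.088], "rot": [0.0, 0.0, 0.0], "gripper": 255}, {"xyz": [0.0, 0.0, 0.088], "rot": [0.0, 0.0, 0.0], "gripper": 255}, {"xyz": [0.0, 0.0, 0.088], "rot": [0.0, 0.0, 0.0], "gripper": 255}, {"xyz": [0.0, 0.0, 0.088], "rot": [0.0, 0.0, 0.0], "gripper": 255}]
```

Emit:
drive_tool([
  {"xyz": [0.018,0.06,0],"rot": [-0.023,-0.014,0.02],"gripper": 255},
  {"xyz": [0,0,0.07],"rot": [0,0,0],"gripper": 255},
  {"xyz": [0,0,0.09],"rot": [0,0,0],"gripper": 255},
  {"xyz": [0,0,0.09],"rot": [0,0,0],"gripper": 255},
  {"xyz": [0,0,0.07],"rot": [0,0,0],"gripper": 255},
  {"xyz": [0,0,0],"rot": [0,0,0],"gripper": 255},
  {"xyz": [0,0,0],"rot": [0,0,0],"gripper": 255},
])

```text
clock: 13.78
tcp_pos: [0.4132, -0.1573, 0.0536]
orientation: [0.001, 0.909, -0.418, 0.001]
contact_force: [0.3, -0.2, 0.0]
grip_width: 0.0397
```

```bash
python3 plan.py 255 406,-160,30,-50,2
```

```text
at [ 413.2 -157.3   53.6] a -49.36 w 39.7 F [ 0.3 -0.2  0. ] t 13.8 q [ 0.54  0.08 -0.29  2.12  0.03  0.94 -0.63]
[{"xyz": [-0.005, 0.014, 0.047], "rot": [0.0, -0.002, 0.007], "gripper": 255}, {"xyz": [-0.005, 0.014, 0.047], "rot": [0.0, -0.002, 0.007], "gripper": 255}]
```

Emit:
drive_tool([
  {"xyz": [-0.01,0.028,0],"rot": [0,0,0.01],"gripper": 255},
  {"xyz": [0,0,0.05],"rot": [0,0,0],"gripper": 255},
  {"xyz": [0,0,0.04],"rot": [0,0,0],"gripper": 255},
  {"xyz": [0,0,0],"rot": [0,0,0],"gripper": 255},
  {"xyz": [0,0,0],"rot": [0,0,0],"gripper": 255},
])

```text
clock: 14.2
tcp_pos: [0.409, -0.1608, 0.0353]
orientation: [0.001, 0.907, -0.421, 0.004]
contact_force: [0.4, -0.3, -0.4]
grip_width: 0.0392
```

```bash
python3 plan.py 255 406,-160,24,-50,2; python3 - <<'E'
from h import *
s,d=snap('side','side7'); t,_=snap('top','top7')
im=np.hstack([cv2.resize(s[150:220,340:410,::-1],(400,400),interpolation=cv2.INTER_CUBIC),cv2.resize(t[220:290,350:420,::-1],(400,400),interpolation=cv2.INTER_CUBIC)])
cv2.imwrite('pics/s7.png',im)
E
```

```text
at [ 409.  -160.8   35.3] a -49.78 w 39.2 F [ 0.4 -0.3 -0.4] t 14.2 q [ 0.54  0.1  -0.28  2.15  0.04  0.89 -0.63]
[{"xyz": [-0.005, 0.004, 0.023], "rot": [-0.001, -0.005, 0.002], "gripper": 255}, {"xyz": [-0.005, 0.004, 0.023], "rot": [-0.001, -0.005, 0.002], "gripper": 255}]
```

View pics/s7.png

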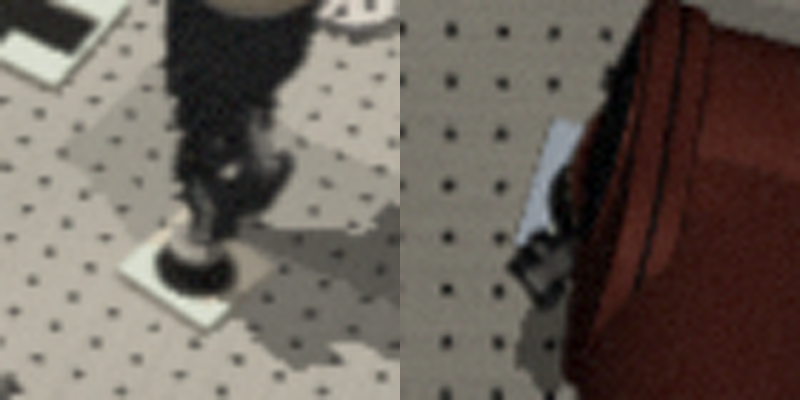

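Emit:
drive_tool([
  {"xyz": [-0.008,0.008,0.02],"rot": [0,-0.008,0],"gripper": 255},
  {"xyz": [0,0,0.02],"rot": [0,0,0],"gripper": 255},
  {"xyz": [0,0,0.01],"rot": [0,0,0],"gripper": 255},
  {"xyz": [0,0,0],"rot": [0,0,0],"gripper": 255},
])

```text
clock: 14.63
tcp_pos: [0.4069, -0.1611, 0.0232]
orientation: [-0.001, 0.907, -0.421, 0.002]
contact_force: [-0.4, -0.1, -0.8]
grip_width: 0.0391
```

Emit:
drive_tool([
  {"xyz": [0,0,0.01],"rot": [0,0,0],"gripper": 255},
  {"xyz": [0,0,0],"rot": [0,0,0],"gripper": 255},
])

```text
clock: 14.8
tcp_pos: [0.4067, -0.161, 0.0202]
orientation: [-0.001, 0.907, -0.421, 0.002]
contact_force: [-0.9, 0.6, -1.0]
grip_width: 0.0392
```

Emit:
drive_tool([
  {"xyz": [0,0,0.008],"rot": [0,0,0],"gripper": 255},
  {"xyz": [0,0,0],"rot": [0,0,0],"gripper": 255},
])

```text
clock: 14.97
tcp_pos: [0.4067, -0.1609, 0.018]
orientation: [-0.001, 0.907, -0.421, 0.002]
contact_force: [-0.5, 0.1, -0.8]
grip_width: 0.0394
```

Emit:
drive_tool([
  {"xyz": [0,0,0.006],"rot": [0,0,0],"gripper": 255},
  {"xyz": [0,0,0],"rot": [0,0,0],"gripper": 255},
])

```text
clock: 15.13
tcp_pos: [0.4071, -0.161, 0.0166]
orientation: [-0.001, 0.907, -0.421, 0.002]
contact_force: [0.7, -0.8, -0.7]
grip_width: 0.0394
```

Emit:
drive_tool([
  {"xyz": [0,0,0.006],"rot": [0,0,0],"gripper": 255},
  {"xyz": [0,0,0],"rot": [0,0,0],"gripper": 255},
])

```text
clock: 15.3
tcp_pos: [0.4079, -0.1612, 0.0168]
orientation: [-0.0, 0.907, -0.421, 0.002]
contact_force: [0.2, 0.2, -0.9]
grip_width: 0.0394
```

Emit:
drive_tool([
  {"xyz": [0,0,0.006],"rot": [0,0,0],"gripper": 255},
  {"xyz": [0,0,0],"rot": [0,0,0],"gripper": 255},
])

```text
clock: 15.47
tcp_pos: [0.4087, -0.1614, 0.0166]
orientation: [-0.0, 0.907, -0.421, 0.003]
contact_force: [-0.4, -0.3, -1.7]
grip_width: 0.0391
```

Emit:
drive_tool([
  {"xyz": [0,0,0.006],"rot": [0,0,0],"gripper": 255},
  {"xyz": [0,0,0],"rot": [0,0,0],"gripper": 255},
])

```text
clock: 15.63
tcp_pos: [0.4095, -0.1615, 0.0166]
orientation: [-0.0, 0.907, -0.421, 0.004]
contact_force: [0.6, -0.9, -0.8]
grip_width: 0.0395
```

Emit:
drive_tool([
  {"xyz": [0,0,0],"rot": [0,0,0],"gripper": 100},
  {"xyz": [0,0,0],"rot": [0,0,0],"gripper": 60},
  {"xyz": [0,0,0],"rot": [0,0,0],"gripper": 20},
  {"xyz": [0,0,-0.04],"rot": [0,0,0],"gripper": 0},
  {"xyz": [0,0,-0.12],"rot": [0,0,0],"gripper": 0},
  {"xyz": [0,0,-0.14],"rot": [0,0,0],"gripper": 0},
  {"xyz": [0,0,-0.14],"rot": [0,0,0],"gripper": 0},
  {"xyz": [0,0,-0.06],"rot": [0,0,0],"gripper": 0},
])

```text
clock: 16.3
tcp_pos: [0.4046, -0.1594, 0.1435]
orientation: [-0.001, 0.907, -0.421, -0.002]
contact_force: [1.2, -0.6, -0.2]
grip_width: 0.0857
```

```bash
python3 plan.py 0 540,90,130,0 618,310,110,31.4
```

```text
at [ 404.6 -159.4  143.5] a -49.74 w 85.7 F [ 1.2 -0.6 -0.2] t 16.3 q [ 0.56 -0.04 -0.28  2.03 -0.01  1.15 -0.58]
[{"xyz": [-0.051, -0.132, 0.007], "rot": [-0.0, 0.001, -0.138], "gripper": 0}, {"xyz": [-0.037, -0.137, 0.007], "rot": [-0.0, 0.001, -0.138], "gripper": 0}, {"xyz": [-0.022, -0.14, 0.007], "rot": [-0.0, 0.001, -0.138], "gripper": 0}, {"xyz": [-0.006, -0.142, 0.007], "rot": [-0.0, 0.001, -0.138], "gripper": 0}, {"xyz": [0.009, -0.142, 0.007], "rot": [-0.0, 0.001, -0.138], "gripper": 0}, {"xyz": [0.024, -0.14, 0.007], "rot": [-0.0, 0.001, -0.138], "gripper": 0}, {"xyz": [0.039, -0.136, 0.007], "rot": [-0.0, 0.001, -0.138], "gripper": 0}, {"xyz": [0.054, -0.131, 0.007], "rot": [-0.0, 0.001, -0.138], "gripper": 0}]
[{"xyz": [0.045, -0.126, 0.011], "rot": [0.0, 0.0, -0.1], "gripper": 0}, {"xyz": [0.054, -0.122, 0.011], "rot": [0.0, 0.0, -0.1], "gripper": 0}, {"xyz": [0.064, -0.117, 0.011], "rot": [0.0, 0.0, -0.1], "gripper": 0}, {"xyz": [0.073, -0.112, 0.011], "rot": [0.0, 0.0, -0.1], "gripper": 0}, {"xyz": [0.081, -0.106, 0.011], "rot": [0.0, 0.0, -0.1], "gripper": 0}, {"xyz": [0.089, -0.099, 0.011], "rot": [0.0, 0.0, -0.1], "gripper": 0}, {"xyz": [0.097, -0.092, 0.011], "rot": [0.0, 0.0, -0.1], "gripper": 0}]
```

Emit:
drive_tool([
  {"xyz": [-0.05,-0.13,0.007],"rot": [0,0,-0.138],"gripper": 0},
  {"xyz": [-0.035,-0.137,0.007],"rot": [0,0,-0.138],"gripper": 0},
  {"xyz": [-0.02,-0.14,0.007],"rot": [0,0,-0.138],"gripper": 0},
  {"xyz": [-0.005,-0.142,0.007],"rot": [0,0,-0.138],"gripper": 0},
  {"xyz": [0.01,-0.142,0.007],"rot": [0,0,-0.138],"gripper": 0},
  {"xyz": [0.025,-0.14,0.007],"rot": [0,0,-0.138],"gripper": 0},
  {"xyz": [0.04,-0.136,0.007],"rot": [0,0,-0.138],"gripper": 0},
  {"xyz": [0.055,-0.13,0.007],"rot": [0,0,-0.138],"gripper": 0},
])

```text
clock: 16.97
tcp_pos: [0.547, 0.0896, 0.1426]
orientation: [0.002, 1.0, 0.009, 0.007]
contact_force: [0.7, -0.4, 0.2]
grip_width: 0.0855
```

Emit:
drive_tool([
  {"xyz": [0.045,-0.126,0.01],"rot": [0,0,-0.1],"gripper": 0},
  {"xyz": [0.055,-0.122,0.01],"rot": [0,0,-0.1],"gripper": 0},
  {"xyz": [0.064,-0.117,0.01],"rot": [0,0,-0.1],"gripper": 0},
  {"xyz": [0.073,-0.112,0.01],"rot": [0,0,-0.1],"gripper": 0},
  {"xyz": [0.08,-0.106,0.01],"rot": [0,0,-0.1],"gripper": 0},
  {"xyz": [0.08,-0.09,0.01],"rot": [0,0,-0.1],"gripper": 0},
  {"xyz": [0.06,-0.06,0],"rot": [0,0,-0.1],"gripper": 0},
  {"xyz": [0,0,0],"rot": [0,0,0],"gripper": 0},
])

```text
clock: 17.63
tcp_pos: [0.6158, 0.3144, 0.1303]
orientation: [0.002, 0.955, 0.298, 0.006]
contact_force: [-1.3, 0.2, -0.2]
grip_width: 0.0856
```

```bash
python3 plan.py 0 618,310,110,31.4
```

```text
at [615.8 314.4 130.3] a 34.69 w 85.6 F [-1.3  0.2 -0.2] t 17.6 q [-0.07  0.54 -0.67  1.43  0.35  1.27 -0.17]
[{"xyz": [-0.003, 0.019, 0.081], "rot": [0.009, -0.013, 0.073], "gripper": 0}]
```

Emit:
drive_tool([
  {"xyz": [-0.003,0.019,0],"rot": [0.009,-0.013,0.07],"gripper": 0},
  {"xyz": [0,0,0.06],"rot": [0,0,0],"gripper": 0},
  {"xyz": [0,0,0.08],"rot": [0,0,0],"gripper": 0},
  {"xyz": [0,0,0.05],"rot": [0,0,0],"gripper": 0},
  {"xyz": [0,0,0],"rot": [0,0,0],"gripper": 0},
  {"xyz": [0,0,0],"rot": [0,0,0],"gripper": 0},
])

```text
clock: 18.13
tcp_pos: [0.617, 0.3095, 0.0805]
orientation: [0.001, 0.962, 0.272, -0.001]
contact_force: [-0.6, 0.6, 0.1]
grip_width: 0.0854
```

```bash
python3 plan.py 0 618,310,34,31.4,3;python3 - <<'E'
from h import *
s,d=snap('side','side8'); t,_=snap('top','top8')
im=np.hstack([cv2.resize(s[235:305,200:270,::-1],(400,400),interpolation=cv2.INTER_CUBIC),cv2.resize(t[220:290,350:420,::-1],(400,400),interpolation=cv2.INTER_CUBIC)])
cv2.imwrite('pics/s8.png',im)
E
```

```text
at [617.  309.5  80.5] a 31.52 w 85.4 F [-0.6  0.6  0.1] t 18.1 q [-0.08  0.59 -0.64  1.47  0.37  1.2  -0.22]
[{"xyz": [0.002, 0.0, 0.062], "rot": [0.0, 0.001, 0.001], "gripper": 0}, {"xyz": [0.002, 0.0, 0.062], "rot": [0.0, 0.001, 0.001], "gripper": 0}, {"xyz": [0.001, 0.0, 0.062], "rot": [0.0, 0.001, 0.001], "gripper": 0}]
```

View pics/s8.png

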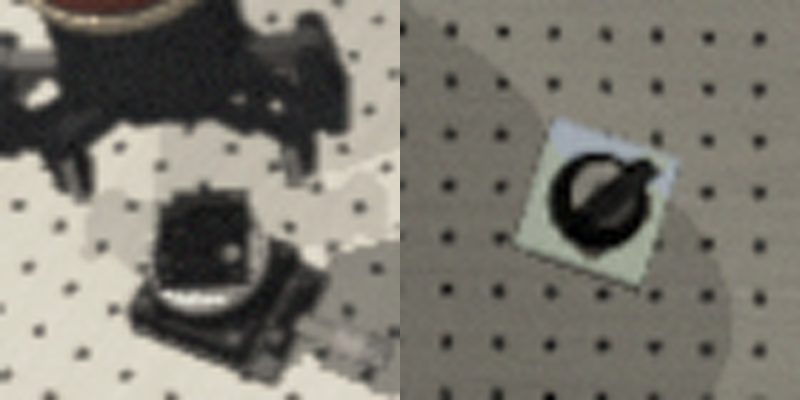

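Emit:
drive_tool([
  {"xyz": [0.004,0,0.05],"rot": [0,0,0],"gripper": 0},
  {"xyz": [0,0,0.07],"rot": [0,0,0],"gripper": 0},
  {"xyz": [0,0,0.05],"rot": [0,0,0],"gripper": 0},
  {"xyz": [0,0,0.01],"rot": [0,0,0],"gripper": 0},
  {"xyz": [0,0,0],"rot": [0,0,0],"gripper": 0},
])

```text
clock: 18.65
tcp_pos: [0.6204, 0.3108, 0.0363]
orientation: [0.0, 0.963, 0.271, 0.002]
contact_force: [-0.2, 0.3, -0.5]
grip_width: 0.0856
```

```bash
python3 plan.py 0 618,310,34,31.4,1
```

```text
at [620.4 310.8  36.3] a 31.47 w 85.6 F [-0.2  0.3 -0.5] t 18.6 q [-0.09  0.63 -0.63  1.51  0.4   1.13 -0.24]
[{"xyz": [-0.01, -0.002, 0.009], "rot": [0.002, -0.006, 0.002], "gripper": 0}]
```

Emit:
drive_tool([
  {"xyz": [-0.01,-0.002,0.008],"rot": [0,-0.006,0],"gripper": 60},
  {"xyz": [0,0,0.002],"rot": [0,0,0],"gripper": 100},
  {"xyz": [0,0,0.002],"rot": [0,0,0],"gripper": 110},
  {"xyz": [0,0,0.002],"rot": [0,0,0],"gripper": 120},
  {"xyz": [0,0,0],"rot": [0,0,0],"gripper": 130},
  {"xyz": [0,0,0],"rot": [0,0,0],"gripper": 160},
  {"xyz": [0,0,0],"rot": [0,0,0],"gripper": 255},
  {"xyz": [0,0,0],"rot": [0,0,0],"gripper": 255},
])

```text
clock: 19.32
tcp_pos: [0.619, 0.3108, 0.0352]
orientation: [0.0, 0.963, 0.271, 0.001]
contact_force: [0.2, -0.2, -1.5]
grip_width: 0.0393
```

```bash
python3 plan.py 255 618,310,34,31.4,1 618,310,70,31.4 432,138,60,4.8
```

```text
at [619.  310.8  35.2] a 31.48 w 39.3 F [ 0.2 -0.2 -1.5] t 19.3 q [-0.09  0.63 -0.63  1.51  0.4   1.13 -0.24]
[{"xyz": [-0.005, 0.001, 0.005], "rot": [0.002, -0.003, 0.002], "gripper": 255}, {"xyz": [0.0, 0.0, -0.144], "rot": [0.0, 0.0, 0.0], "gripper": 255}, {"xyz": [-0.142, 0.029, 0.006], "rot": [0.0, 0.0, 0.084], "gripper": 255}, {"xyz": [-0.14, 0.038, 0.006], "rot": [0.0, 0.0, 0.084], "gripper": 255}, {"xyz": [-0.137, 0.047, 0.006], "rot": [0.0, 0.0, 0.084], "gripper": 255}, {"xyz": [-0.133, 0.056, 0.006], "rot": [0.0, 0.0, 0.084], "gripper": 255}, {"xyz": [-0.129, 0.065, 0.006], "rot": [0.0, 0.0, 0.084], "gripper": 255}, {"xyz": [-0.125, 0.073, 0.006], "rot": [0.0, 0.0, 0.084], "gripper": 255}]
[{"xyz": [-0.12, 0.081, 0.006], "rot": [0.0, 0.0, 0.084], "gripper": 255}]
```

Held (39.3 mm). Lift and carry, slowing at the end.

Emit:
drive_tool([
  {"xyz": [0,0,-0.06],"rot": [0,0,0],"gripper": 255},
  {"xyz": [0,0,-0.12],"rot": [0,0,0],"gripper": 255},
  {"xyz": [-0.07,0.015,-0.03],"rot": [0,0,0.04],"gripper": 255},
  {"xyz": [-0.14,0.03,0],"rot": [0,0,0.084],"gripper": 255},
  {"xyz": [-0.14,0.04,0],"rot": [0,0,0.084],"gripper": 255},
  {"xyz": [-0.137,0.05,0],"rot": [0,0,0.084],"gripper": 255},
  {"xyz": [-0.13,0.06,0],"rot": [0,0,0.084],"gripper": 255},
  {"xyz": [-0.13,0.07,0],"rot": [0,0,0.084],"gripper": 255},
])

```text
clock: 19.98
tcp_pos: [0.4692, 0.1792, 0.0945]
orientation: [-0.003, 0.996, 0.089, 0.004]
contact_force: [1.2, 0.0, -0.0]
grip_width: 0.0388
```

Emit:
drive_tool([
  {"xyz": [-0.06,0.04,0],"rot": [0,0,0.06],"gripper": 255},
  {"xyz": [0,0,0],"rot": [0,0,0],"gripper": 255},
  {"xyz": [0,0,0],"rot": [0,0,0],"gripper": 255},
])

```text
clock: 20.23
tcp_pos: [0.4511, 0.1603, 0.0968]
orientation: [0.0, 0.998, 0.061, 0.004]
contact_force: [-0.4, 0.5, -0.1]
grip_width: 0.039
```

```bash
python3 plan.py 255 432.3,137.6,85,4.8 432.3,137.6,20,4.8,3
```

```text
at [451.1 160.3  96.8] a 6.96 w 39.0 F [-0.4  0.5 -0.1] t 20.2 q [ 0.18  0.13 -0.65  1.99  0.09  1.05 -0.39]
[{"xyz": [-0.086, 0.081, 0.047], "rot": [0.001, -0.01, 0.048], "gripper": 255}, {"xyz": [0.0, 0.0, 0.087], "rot": [0.0, 0.0, 0.0], "gripper": 255}, {"xyz": [0.0, 0.0, 0.087], "rot": [0.0, 0.0, 0.0], "gripper": 255}, {"xyz": [0.0, 0.0, 0.087], "rot": [0.0, 0.0, 0.0], "gripper": 255}]
```

Emit:
drive_tool([
  {"xyz": [-0.09,0.083,0],"rot": [0,-0.01,0.048],"gripper": 255},
  {"xyz": [0,0,0.07],"rot": [0,0,0],"gripper": 255},
  {"xyz": [0,0,0.09],"rot": [0,0,0],"gripper": 255},
  {"xyz": [0,0,0.09],"rot": [0,0,0],"gripper": 255},
  {"xyz": [0,0,0.03],"rot": [0,0,0],"gripper": 255},
  {"xyz": [0,0,0],"rot": [0,0,0],"gripper": 255},
  {"xyz": [0,0,0],"rot": [0,0,0],"gripper": 255},
])

```text
clock: 20.82
tcp_pos: [0.4381, 0.1423, 0.0317]
orientation: [-0.001, 0.999, 0.046, 0.006]
contact_force: [-0.3, 0.1, -0.8]
grip_width: 0.039
```

```bash
python3 plan.py 255 432.3,137.6,5,4.8,1
```

```text
at [438.1 142.3  31.7] a 5.28 w 39.0 F [-0.3  0.1 -0.8] t 20.8 q [ 0.19  0.18 -0.64  2.09  0.14  0.9  -0.44]
[{"xyz": [-0.026, 0.017, 0.107], "rot": [-0.003, -0.016, 0.011], "gripper": 255}]
```

Emit:
drive_tool([
  {"xyz": [-0.028,0.018,0.02],"rot": [0,-0.016,0.011],"gripper": 255},
  {"xyz": [0,0,0.05],"rot": [0,0,0],"gripper": 255},
  {"xyz": [0,0,0.04],"rot": [0,0,0],"gripper": 255},
  {"xyz": [0,0,0],"rot": [0,0,0],"gripper": 255},
  {"xyz": [0,0,0],"rot": [0,0,0],"gripper": 255},
])

```text
clock: 21.23
tcp_pos: [0.4339, 0.1385, 0.0067]
orientation: [-0.002, 0.999, 0.042, 0.001]
contact_force: [0.1, -0.1, -2.1]
grip_width: 0.039
```

```bash
python3 plan.py 255 432.3,137.6,-6,4.8,1; python3 - <<'E'
from h import *
s,d=snap('side','side9')
cv2.imwrite('pics/s9.png',cv2.resize(s[225:295,285:375,::-1],(720,560),interpolation=cv2.INTER_CUBIC))
E
```

```text
at [433.9 138.5   6.7] a 4.8 w 39.0 F [ 0.1 -0.1 -2.1] t 21.2 q [ 0.18  0.22 -0.62  2.12  0.17  0.85 -0.46]
[{"xyz": [-0.007, 0.003, 0.051], "rot": [-0.004, -0.003, -0.0], "gripper": 255}]
```

View pics/s9.png

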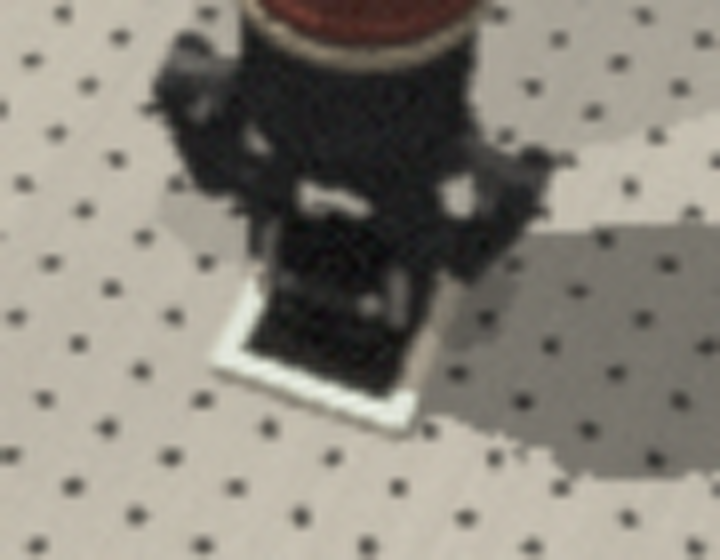

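Emit:
drive_tool([
  {"xyz": [-0.007,0.003,0.02],"rot": [0,0,0],"gripper": 255},
  {"xyz": [0,0,0.02],"rot": [0,0,0],"gripper": 255},
  {"xyz": [0,0,0],"rot": [0,0,0],"gripper": 255},
])

```text
clock: 21.53
tcp_pos: [0.433, 0.1375, -0.0028]
orientation: [-0.002, 0.999, 0.042, 0.002]
contact_force: [-0.0, -0.2, -0.4]
grip_width: 0.039
```

Emit:
drive_tool([
  {"xyz": [0,0,0.01],"rot": [0,0,0],"gripper": 255},
  {"xyz": [0,0,0],"rot": [0,0,0],"gripper": 255},
])

```text
clock: 21.7
tcp_pos: [0.4329, 0.1375, -0.0056]
orientation: [-0.002, 0.999, 0.042, 0.002]
contact_force: [-0.7, 1.0, -1.3]
grip_width: 0.0389
```

Emit:
drive_tool([
  {"xyz": [0,0,0.008],"rot": [0,0,0],"gripper": 255},
  {"xyz": [0,0,0],"rot": [0,0,0],"gripper": 255},
])

```text
clock: 21.87
tcp_pos: [0.433, 0.1376, -0.0077]
orientation: [-0.002, 0.999, 0.042, 0.002]
contact_force: [-0.2, -0.2, -0.9]
grip_width: 0.0387
```

Emit:
drive_tool([
  {"xyz": [0,0,0.008],"rot": [0,0,0],"gripper": 255},
  {"xyz": [0,0,0],"rot": [0,0,0],"gripper": 255},
])

```text
clock: 22.03
tcp_pos: [0.4333, 0.1378, -0.0094]
orientation: [-0.002, 0.999, 0.042, 0.002]
contact_force: [-0.7, 0.1, -0.2]
grip_width: 0.0388
```

Emit:
drive_tool([
  {"xyz": [0,0,0.008],"rot": [0,0,0],"gripper": 255},
  {"xyz": [0,0,0],"rot": [0,0,0],"gripper": 255},
])

```text
clock: 22.2
tcp_pos: [0.434, 0.138, -0.0092]
orientation: [-0.001, 0.999, 0.042, 0.003]
contact_force: [-0.1, -0.1, -0.8]
grip_width: 0.0391
```

Emit:
drive_tool([
  {"xyz": [0,0,0],"rot": [0,0,0],"gripper": 110},
  {"xyz": [0,0,0],"rot": [0,0,0],"gripper": 90},
  {"xyz": [0,0,0],"rot": [0,0,0],"gripper": 70},
  {"xyz": [0,0,-0.04],"rot": [0,0,0],"gripper": 60},
  {"xyz": [0,0,-0.1],"rot": [0,0,0],"gripper": 0},
  {"xyz": [0,0,-0.14],"rot": [0,0,0],"gripper": 0},
  {"xyz": [0,0,-0.14],"rot": [0,0,0],"gripper": 0},
  {"xyz": [0,0,-0.06],"rot": [0,0,0],"gripper": 0},
])

```text
clock: 22.87
tcp_pos: [0.4295, 0.1379, 0.1134]
orientation: [-0.002, 0.999, 0.043, -0.002]
contact_force: [1.1, 0.1, 0.1]
grip_width: 0.0852
```

```bash
python3 plan.py 0 618,310,100,5; python3 - <<'E'
from h import *
np.set_printoptions(precision=1,suppress=True)
s,d=snap('side','side10'); t,dt=snap('top','top10')
for n,d,(x,y,w,h) in(('top',dt,(190,145,50,65)),('side',d,(205,245,70,65))):
    X=cloud(n,d)[y:y+h,x:x+w].reshape(-1,3)*1000
    for lo,hi in((14,34),(40,60)):
        q=X[(X[:,2]>lo)&(X[:,2]<hi)]
        if len(q)>4: print(n,lo,len(q),q.min(0),q.max(0),cv2.minAreaRect(q[:,:2].astype(np.float32)),cv2.minEnclosingCircle(q[:,:2].astype(np.float32)))
E
```

```text
at [429.5 137.9 113.4] a 4.92 w 85.2 F [1.1 0.1 0.1] t 22.9 q [ 0.23  0.05 -0.65  2.02  0.03  1.08 -0.34]
[{"xyz": [0.116, -0.089, 0.007], "rot": [-0.001, 0.001, -0.0], "gripper": 0}, {"xyz": [0.116, -0.089, 0.008], "rot": [-0.001, 0.001, -0.0], "gripper": 0}, {"xyz": [0.116, -0.089, 0.008], "rot": [-0.001, 0.001, -0.0], "gripper": 0}, {"xyz": [0.116, -0.089, 0.008], "rot": [-0.001, 0.001, -0.0], "gripper": 0}, {"xyz": [0.116, -0.089, 0.008], "rot": [-0.001, 0.001, -0.0], "gripper": 0}, {"xyz": [0.116, -0.089, 0.008], "rot": [-0.001, 0.001, -0.0], "gripper": 0}, {"xyz": [0.116, -0.089, 0.008], "rot": [-0.001, 0.001, -0.0], "gripper": 0}]
top 14 240 [529.3 277.4  14. ] [648.1 341.1  33.6] ((588.3255615234375, 307.122314453125), (118.13098907470703, 60.576419830322266), 3.976616859436035) ((591.0325927734375, 307.4237976074219), 61.885623931884766)
top 40 331 [591.4 282.   40.2] [645.7 338.1  55.9] ((618.3470458984375, 309.21136474609375), (54.73451232910156, 54.301658630371094), 61.577308654785156) ((618.0346069335938, 309.62982177734375), 28.836244583129883)
side 14 292 [530.1 279.8  14.1] [648.6 343.6  33.4] ((590.2789916992188, 308.48681640625), (120.45816040039062, 60.316524505615234), 5.882238864898682) ((588.3406982421875, 322.13299560546875), 60.78157424926758)
side 40 340 [590.5 282.4  40.1] [646.8 338.2  53. ] ((618.6241455078125, 310.750244140625), (52.708065032958984, 55.652156829833984), 33.89940643310547) ((618.9963989257812, 310.7469787597656), 28.528165817260742)
```

Rotation stage is at (618.5, 310), unmoved.

Emit:
drive_tool([
  {"xyz": [0.116,-0.089,0],"rot": [0,0,0],"gripper": 0},
  {"xyz": [0.116,-0.089,0],"rot": [0,0,0],"gripper": 0},
  {"xyz": [0.116,-0.089,0],"rot": [0,0,0],"gripper": 0},
  {"xyz": [0.116,-0.089,0],"rot": [0,0,0],"gripper": 0},
  {"xyz": [0.116,-0.089,0],"rot": [0,0,0],"gripper": 0},
  {"xyz": [0.116,-0.089,0],"rot": [0,0,0],"gripper": 0},
  {"xyz": [0.05,-0.04,0],"rot": [0,0,0],"gripper": 0},
  {"xyz": [0,0,0],"rot": [0,0,0],"gripper": 0},
])

```text
clock: 23.63
tcp_pos: [0.6083, 0.2975, 0.1059]
orientation: [0.002, 0.999, 0.039, -0.004]
contact_force: [-0.2, -0.6, -0.1]
grip_width: 0.0856
```

```bash
python3 plan.py 0 618.5,310,100,5 618.5,310,30,5
```

```text
at [608.3 297.5 105.9] a 4.43 w 85.6 F [-0.2 -0.6 -0.1] t 23.6 q [-0.07  0.54 -0.63  1.48  0.32  1.24 -0.66]
[{"xyz": [0.045, -0.047, 0.023], "rot": [0.005, 0.01, -0.013], "gripper": 0}, {"xyz": [0.0, 0.0, 0.14], "rot": [0.0, 0.0, 0.0], "gripper": 0}, {"xyz": [0.0, 0.0, 0.14], "rot": [0.0, 0.0, 0.0], "gripper": 0}]
```

Emit:
drive_tool([
  {"xyz": [0.045,-0.047,0],"rot": [0.005,0.01,-0.013],"gripper": 0},
  {"xyz": [0,0,0.08],"rot": [0,0,0],"gripper": 0},
  {"xyz": [0,0,0.1],"rot": [0,0,0],"gripper": 0},
  {"xyz": [0,0,0.06],"rot": [0,0,0],"gripper": 0},
  {"xyz": [0,0,0],"rot": [0,0,0],"gripper": 0},
  {"xyz": [0,0,0],"rot": [0,0,0],"gripper": 0},
])

```text
clock: 24.13
tcp_pos: [0.6155, 0.3105, 0.0392]
orientation: [0.0, 0.999, 0.045, -0.004]
contact_force: [0.2, -0.5, 0.7]
grip_width: 0.0858
```

```bash
python3 plan.py 0 618.5,310,7,5,1
```

```text
at [615.5 310.5  39.2] a 5.2 w 85.8 F [ 0.2 -0.5  0.7] t 24.1 q [-0.1   0.62 -0.6   1.5   0.37  1.14 -0.69]
[{"xyz": [0.013, 0.003, 0.129], "rot": [-0.0, 0.01, 0.004], "gripper": 0}]
```

Emit:
drive_tool([
  {"xyz": [0.01,0.002,0.02],"rot": [0,0.01,0],"gripper": 0},
  {"xyz": [0,0,0.05],"rot": [0,0,0],"gripper": 0},
  {"xyz": [0,0,0.05],"rot": [0,0,0],"gripper": 0},
  {"xyz": [0,0,0.01],"rot": [0,0,0],"gripper": 0},
  {"xyz": [0,0,0],"rot": [0,0,0],"gripper": 0},
])

```text
clock: 24.55
tcp_pos: [0.6192, 0.3096, 0.0065]
orientation: [-0.0, 0.999, 0.045, 0.002]
contact_force: [0.3, 0.9, -0.1]
grip_width: 0.0853
```

```bash
python3 plan.py 0 618.5,310,7,5,1
```

```text
at [619.2 309.6   6.5] a 5.14 w 85.3 F [ 0.3  0.9 -0.1] t 24.6 q [-0.11  0.65 -0.59  1.53  0.4   1.08 -0.7 ]
[{"xyz": [-0.002, -0.002, -0.002], "rot": [-0.001, -0.005, 0.003], "gripper": 0}]
```

Emit:
drive_tool([
  {"xyz": [-0.003,0,0],"rot": [0,-0.005,0],"gripper": 50},
  {"xyz": [0,0,0.001],"rot": [0,0,0],"gripper": 65},
  {"xyz": [0,0,0.001],"rot": [0,0,0],"gripper": 75},
  {"xyz": [0,0,0],"rot": [0,0,0],"gripper": 85},
  {"xyz": [0,0,0],"rot": [0,0,0],"gripper": 110},
  {"xyz": [0,0,0],"rot": [0,0,0],"gripper": 255},
  {"xyz": [0,0,0],"rot": [0,0,0],"gripper": 255},
], squeeze=60)

```text
clock: 25.13
tcp_pos: [0.6192, 0.3102, 0.0078]
orientation: [-0.001, 0.999, 0.045, 0.001]
contact_force: [0.2, -0.6, -1.4]
grip_width: 0.0541
```

```bash
python3 plan.py 255 618.5,310,50,5 673,-2,60,5
```

```text
at [619.2 310.2   7.8] a 5.14 w 54.1 F [ 0.2 -0.6 -1.4] t 25.1 q [-0.11  0.65 -0.59  1.53  0.39  1.08 -0.7 ]
[{"xyz": [-0.001, 0.0, -0.084], "rot": [-0.001, -0.001, 0.002], "gripper": 255}, {"xyz": [-0.001, 0.0, -0.084], "rot": [-0.001, -0.001, 0.002], "gripper": 255}, {"xyz": [0.012, 0.14, -0.004], "rot": [0.0, 0.0, 0.0], "gripper": 255}, {"xyz": [0.012, 0.14, -0.004], "rot": [0.0, 0.0, 0.0], "gripper": 255}, {"xyz": [0.012, 0.14, -0.004], "rot": [0.0, 0.0, 0.0], "gripper": 255}, {"xyz": [0.012, 0.14, -0.004], "rot": [0.0, 0.0, 0.0], "gripper": 255}, {"xyz": [0.012, 0.14, -0.004], "rot": [0.0, 0.0, 0.0], "gripper": 255}, {"xyz": [0.012, 0.14, -0.004], "rot": [0.0, 0.0, 0.0], "gripper": 255}]
[{"xyz": [0.012, 0.14, -0.004], "rot": [0.0, 0.0, 0.0], "gripper": 255}, {"xyz": [0.012, 0.14, -0.004], "rot": [0.0, 0.0, 0.0], "gripper": 255}, {"xyz": [0.012, 0.14, -0.004], "rot": [0.0, 0.0, 0.0], "gripper": 255}]
```

Emit:
drive_tool([
  {"xyz": [0,0,-0.05],"rot": [0,0,0],"gripper": 255},
  {"xyz": [0,0,-0.1],"rot": [0,0,0],"gripper": 255},
  {"xyz": [0,0.06,-0.05],"rot": [0,0,0],"gripper": 255},
  {"xyz": [0.012,0.14,0],"rot": [0,0,0],"gripper": 255},
  {"xyz": [0.012,0.14,0],"rot": [0,0,0],"gripper": 255},
  {"xyz": [0.012,0.14,0],"rot": [0,0,0],"gripper": 255},
  {"xyz": [0.012,0.14,0],"rot": [0,0,0],"gripper": 255},
  {"xyz": [0.012,0.14,0],"rot": [0,0,0],"gripper": 255},
])

```text
clock: 25.8
tcp_pos: [0.6483, 0.1304, 0.0651]
orientation: [-0.004, 0.998, 0.055, 0.001]
contact_force: [1.2, 0.4, -1.7]
grip_width: 0.054
```

Emit:
drive_tool([
  {"xyz": [0.012,0.14,0],"rot": [0,0,0],"gripper": 255},
  {"xyz": [0.012,0.14,0],"rot": [0,0,0],"gripper": 255},
  {"xyz": [0.012,0.1,0],"rot": [0,0,0],"gripper": 255},
  {"xyz": [0,0.05,0],"rot": [0,0,0],"gripper": 255},
  {"xyz": [0,0,0],"rot": [0,0,0],"gripper": 255},
  {"xyz": [0,0,0],"rot": [0,0,0],"gripper": 255},
])

```text
clock: 26.3
tcp_pos: [0.671, 0.0077, 0.0688]
orientation: [-0.002, 0.999, 0.049, 0.002]
contact_force: [-0.1, 1.4, -2.7]
grip_width: 0.0538
```

```bash
python3 plan.py 255 672.7,-1.8,58,5 672.7,-1.8,0,5
```

```text
at [671.    7.7  68.8] a 5.57 w 53.8 F [-0.1  1.4 -2.7] t 26.3 q [ 0.34  0.54 -0.57  1.55  0.31  1.14 -0.19]
[{"xyz": [0.003, 0.039, 0.043], "rot": [-0.005, -0.005, 0.013], "gripper": 255}, {"xyz": [0.0, 0.0, 0.116], "rot": [0.0, 0.0, 0.0], "gripper": 255}, {"xyz": [0.0, 0.0, 0.116], "rot": [0.0, 0.0, 0.0], "gripper": 255}]
```

Emit:
drive_tool([
  {"xyz": [0.003,0.039,0],"rot": [-0.005,-0.005,0.01],"gripper": 255},
  {"xyz": [0,0,0.08],"rot": [0,0,0],"gripper": 255},
  {"xyz": [0,0,0.09],"rot": [0,0,0],"gripper": 255},
  {"xyz": [0,0,0.05],"rot": [0,0,0],"gripper": 255},
  {"xyz": [0,0,0],"rot": [0,0,0],"gripper": 255},
  {"xyz": [0,0,0],"rot": [0,0,0],"gripper": 255},
])

```text
clock: 26.8
tcp_pos: [0.6732, 0.0085, 0.015]
orientation: [-0.002, 0.999, 0.05, 0.001]
contact_force: [1.1, -0.3, -2.2]
grip_width: 0.0542
```

```bash
python3 plan.py 255 672.7,-1.8,-5,5,1
```

```text
at [673.2   8.5  15. ] a 5.71 w 54.2 F [ 1.1 -0.3 -2.2] t 26.8 q [ 0.32  0.6  -0.55  1.58  0.34  1.06 -0.21]
[{"xyz": [-0.006, 0.041, 0.08], "rot": [-0.004, -0.003, 0.016], "gripper": 255}]
```

Emit:
drive_tool([
  {"xyz": [-0.003,0.041,0],"rot": [-0.004,-0.003,0.016],"gripper": 255},
  {"xyz": [0,0.005,0],"rot": [0,0,0],"gripper": 255},
  {"xyz": [0,0,0],"rot": [0,0,0],"gripper": 255},
])

```text
clock: 27.05
tcp_pos: [0.6744, -0.0017, 0.0171]
orientation: [-0.0, 0.999, 0.044, 0.001]
contact_force: [0.1, -0.1, -0.8]
grip_width: 0.0539
```

```bash
python3 plan.py 255 672.7,-1.8,-5,5,1
```

```text
at [674.4  -1.7  17.1] a 5.09 w 53.9 F [ 0.1 -0.1 -0.8] t 27.1 q [ 0.33  0.6  -0.54  1.57  0.34  1.06 -0.21]
[{"xyz": [-0.007, 0.0, 0.089], "rot": [-0.001, -0.002, 0.002], "gripper": 255}]
```

Emit:
drive_tool([
  {"xyz": [-0.005,0,0.03],"rot": [0,0,0],"gripper": 255},
  {"xyz": [0,0,0.04],"rot": [0,0,0],"gripper": 255},
  {"xyz": [0,0,0.02],"rot": [0,0,0],"gripper": 255},
  {"xyz": [0,0,0],"rot": [0,0,0],"gripper": 255},
])

```text
clock: 27.38
tcp_pos: [0.6746, -0.0028, -0.0052]
orientation: [0.0, 0.999, 0.044, 0.003]
contact_force: [-0.3, 0.1, -2.2]
grip_width: 0.0538
```

Emit:
drive_tool([
  {"xyz": [0,0,0.008],"rot": [0,0,0],"gripper": 255},
  {"xyz": [0,0,0],"rot": [0,0,0],"gripper": 255},
])

```text
clock: 27.55
tcp_pos: [0.674, -0.0027, -0.0083]
orientation: [0.0, 0.999, 0.044, 0.002]
contact_force: [-0.6, -0.1, -1.9]
grip_width: 0.0541
```

Emit:
drive_tool([
  {"xyz": [0,0,0.008],"rot": [0,0,0],"gripper": 255},
  {"xyz": [0,0,0],"rot": [0,0,0],"gripper": 255},
])

```text
clock: 27.72
tcp_pos: [0.674, -0.0026, -0.0106]
orientation: [-0.0, 0.999, 0.044, 0.002]
contact_force: [-0.3, -0.0, -2.3]
grip_width: 0.054
```

Emit:
drive_tool([
  {"xyz": [0,0,0.008],"rot": [0,0,0],"gripper": 255},
  {"xyz": [0,0,0],"rot": [0,0,0],"gripper": 255},
])

```text
clock: 27.88
tcp_pos: [0.6745, -0.0025, -0.0123]
orientation: [-0.0, 0.999, 0.044, 0.002]
contact_force: [-0.7, 0.2, -3.2]
grip_width: 0.0539
```

Emit:
drive_tool([
  {"xyz": [0,0,0.008],"rot": [0,0,0],"gripper": 255},
  {"xyz": [0,0,0],"rot": [0,0,0],"gripper": 255},
])

```text
clock: 28.05
tcp_pos: [0.675, -0.0024, -0.0121]
orientation: [0.0, 0.999, 0.044, 0.003]
contact_force: [0.6, -0.5, -2.1]
grip_width: 0.0539
```

Emit:
drive_tool([
  {"xyz": [0,0,0],"rot": [0,0,0],"gripper": 65},
  {"xyz": [0,0,0],"rot": [0,0,0],"gripper": 45},
  {"xyz": [0,0,0],"rot": [0,0,0],"gripper": 30},
  {"xyz": [0,0,-0.04],"rot": [0,0,0],"gripper": 0},
  {"xyz": [0,0,-0.1],"rot": [0,0,0],"gripper": 0},
  {"xyz": [0,0,-0.14],"rot": [0,0,0],"gripper": 0},
  {"xyz": [0,0,-0.1],"rot": [0,0,0],"gripper": 0},
  {"xyz": [0,0,0],"rot": [0,0,0],"gripper": 0},
])

```text
clock: 28.72
tcp_pos: [0.6739, -0.0018, 0.0879]
orientation: [-0.0, 0.999, 0.044, 0.002]
contact_force: [1.2, 0.5, 0.2]
grip_width: 0.0857
```

```bash
python3 plan.py 0 612,309.7,80,94.7
```

```text
at [673.9  -1.8  87.9] a 5.05 w 85.7 F [1.2 0.5 0.2] t 28.7 q [ 0.35  0.53 -0.57  1.52  0.3   1.18 -0.18]
[{"xyz": [-0.01, -0.09, 0.002], "rot": [0.0, -0.0, -0.142], "gripper": 0}, {"xyz": [0.0, -0.091, 0.002], "rot": [0.0, -0.0, -0.142], "gripper": 0}, {"xyz": [0.01, -0.09, 0.002], "rot": [0.0, -0.0, -0.142], "gripper": 0}, {"xyz": [0.02, -0.088, 0.002], "rot": [0.0, -0.0, -0.142], "gripper": 0}, {"xyz": [0.03, -0.086, 0.002], "rot": [0.0, -0.0, -0.142], "gripper": 0}, {"xyz": [0.04, -0.082, 0.002], "rot": [0.0, -0.0, -0.142], "gripper": 0}, {"xyz": [0.048, -0.077, 0.002], "rot": [0.0, -0.0, -0.142], "gripper": 0}, {"xyz": [0.057, -0.071, 0.002], "rot": [0.0, -0.0, -0.142], "gripper": 0}]
[{"xyz": [0.064, -0.064, 0.002], "rot": [0.0, -0.0, -0.142], "gripper": 0}, {"xyz": [0.071, -0.057, 0.002], "rot": [0.0, -0.0, -0.142], "gripper": 0}, {"xyz": [0.077, -0.048, 0.002], "rot": [0.0, -0.0, -0.142], "gripper": 0}, {"xyz": [0.082, -0.039, 0.002], "rot": [0.0, -0.0, -0.142], "gripper": 0}, {"xyz": [0.086, -0.03, 0.002], "rot": [0.0, -0.0, -0.142], "gripper": 0}, {"xyz": [0.088, -0.02, 0.002], "rot": [0.0, -0.0, -0.142], "gripper": 0}]
```

Emit:
drive_tool([
  {"xyz": [-0.01,-0.09,0],"rot": [0,0,-0.14],"gripper": 0},
  {"xyz": [0,-0.09,0],"rot": [0,0,-0.14],"gripper": 0},
  {"xyz": [0.01,-0.09,0],"rot": [0,0,-0.14],"gripper": 0},
  {"xyz": [0.02,-0.088,0],"rot": [0,0,-0.14],"gripper": 0},
  {"xyz": [0.03,-0.086,0],"rot": [0,0,-0.14],"gripper": 0},
  {"xyz": [0.04,-0.082,0],"rot": [0,0,-0.14],"gripper": 0},
  {"xyz": [0.048,-0.077,0],"rot": [0,0,-0.14],"gripper": 0},
  {"xyz": [0.057,-0.07,0],"rot": [0,0,-0.14],"gripper": 0},
])

```text
clock: 29.38
tcp_pos: [0.6414, 0.1737, 0.0949]
orientation: [0.005, 0.88, 0.476, 0.005]
contact_force: [0.7, 1.0, 0.3]
grip_width: 0.0852
```

Emit:
drive_tool([
  {"xyz": [0.064,-0.064,0],"rot": [0,0,-0.14],"gripper": 0},
  {"xyz": [0.07,-0.057,0],"rot": [0,0,-0.14],"gripper": 0},
  {"xyz": [0.077,-0.048,0],"rot": [0,0,-0.14],"gripper": 0},
  {"xyz": [0.08,-0.04,0],"rot": [0,0,-0.14],"gripper": 0},
  {"xyz": [0.07,-0.025,0],"rot": [0,0,-0.14],"gripper": 0},
  {"xyz": [0.04,-0.01,0],"rot": [0,0,-0.1],"gripper": 0},
  {"xyz": [0,0,0],"rot": [0,0,0],"gripper": 0},
  {"xyz": [0,0,0],"rot": [0,0,0],"gripper": 0},
])

```text
clock: 30.05
tcp_pos: [0.6112, 0.3022, 0.0977]
orientation: [0.006, 0.674, 0.739, 0.005]
contact_force: [0.2, -0.6, 0.4]
grip_width: 0.0853
```

```bash
python3 plan.py 0 612,309.7,90,94.7,1; python3 - <<'E'
from h import *
np.set_printoptions(precision=1,suppress=True)
s,d=snap('side','side11')
X=cloud('side',d)[245:310,205:275].reshape(-1,3)*1000
q=X[(X[:,2]>6)&(X[:,2]<30)]; print(q.min(0),q.max(0),cv2.minAreaRect(q[:,:2].astype(np.float32)))
q=X[(X[:,2]>20)&(X[:,2]<30)]; print('carr',cv2.minAreaRect(q[:,:2].astype(np.float32)))
t,dt=snap('top','top11')
im=np.hstack([cv2.resize(s[235:305,200:270,::-1],(400,400),interpolation=cv2.INTER_CUBIC),cv2.resize(t[125:265,250:390,::-1],(400,400),interpolation=cv2.INTER_CUBIC)])
cv2.imwrite('pics/s11.png',im)
E
```

```text
at [611.2 302.2  97.7] a 95.3 w 85.3 F [ 0.2 -0.6  0.4] t 30.1 q [ 0.1   0.64 -0.92  1.49  0.53  1.26  0.79]
[{"xyz": [0.03, 0.005, 0.031], "rot": [0.021, 0.003, 0.013], "gripper": 0}]
[530.4 278.6   6.1] [650.2 343.4  29.5] ((589.986328125, 309.4986877441406), (119.9827651977539, 61.84687042236328), 4.124059677124023)
carr ((597.6741943359375, 309.5147705078125), (104.40943145751953, 60.44216537475586), 3.7259435653686523)
```

View pics/s11.png

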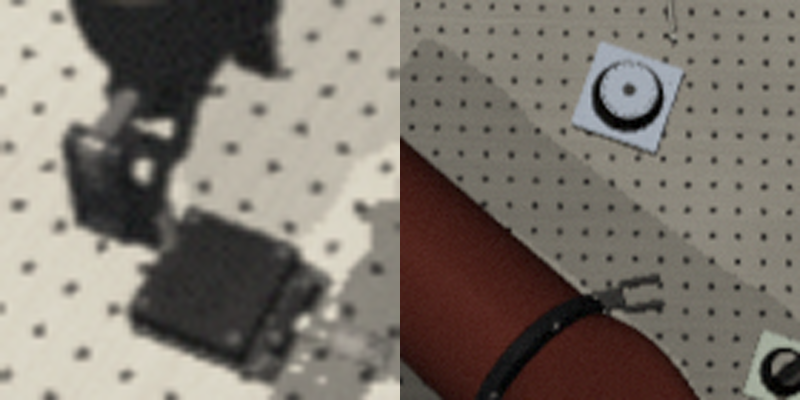

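Emit:
drive_tool([
  {"xyz": [0.03,0.004,0],"rot": [0.02,0.003,0.018],"gripper": 0},
  {"xyz": [0.004,0,0.06],"rot": [0,0,0],"gripper": 0},
  {"xyz": [0,0,0.1],"rot": [0,0,0],"gripper": 0},
  {"xyz": [0,0,0.1],"rot": [0,0,0],"gripper": 0},
  {"xyz": [0,0,0],"rot": [0,0,0],"gripper": 0},
  {"xyz": [0,0,0],"rot": [0,0,0],"gripper": 0},
])

```text
clock: 30.65
tcp_pos: [0.6163, 0.3051, 0.03]
orientation: [0.001, 0.687, 0.727, -0.0]
contact_force: [-0.2, 0.4, 0.6]
grip_width: 0.0855
```

```bash
python3 plan.py 0 612,309.7,-17,94.4,1
```

```text
at [616.3 305.1  30. ] a 93.25 w 85.5 F [-0.2  0.4  0.6] t 30.6 q [ 0.07  0.72 -0.87  1.51  0.58  1.18  0.73]
[{"xyz": [0.02, -0.017, 0.188], "rot": [0.002, 0.003, -0.025], "gripper": 0}]
```

Emit:
drive_tool([
  {"xyz": [0.02,-0.017,0],"rot": [0,0.003,-0.025],"gripper": 0},
  {"xyz": [0,0,0],"rot": [0,0,0],"gripper": 0},
  {"xyz": [0,0,0.04],"rot": [0,0,0],"gripper": 0},
  {"xyz": [0,0,0.04],"rot": [0,0,0],"gripper": 0},
  {"xyz": [0,0,0.03],"rot": [0,0,0],"gripper": 0},
  {"xyz": [0,0,0],"rot": [0,0,0],"gripper": 0},
  {"xyz": [0,0,0],"rot": [0,0,0],"gripper": 0},
])

```text
clock: 31.23
tcp_pos: [0.6135, 0.3107, 0.0038]
orientation: [0.001, 0.68, 0.733, 0.002]
contact_force: [-0.0, -0.8, 0.3]
grip_width: 0.0857
```

```bash
python3 plan.py 0 612,309.7,-16,94.4,1
```

```text
at [613.5 310.7   3.8] a 94.31 w 85.7 F [-0.  -0.8  0.3] t 31.2 q [ 0.06  0.74 -0.86  1.54  0.6   1.14  0.72]
[{"xyz": [-0.004, -0.007, 0.079], "rot": [0.007, -0.002, -0.002], "gripper": 0}]
```

Emit:
drive_tool([
  {"xyz": [-0.004,-0.006,0.03],"rot": [0.007,0,0],"gripper": 0},
  {"xyz": [0,0,0.035],"rot": [0,0,0],"gripper": 0},
  {"xyz": [0,0,0.015],"rot": [0,0,0],"gripper": 0},
  {"xyz": [0,0,0],"rot": [0,0,0],"gripper": 20},
  {"xyz": [0,0,0],"rot": [0,0,0],"gripper": 40},
])

```text
clock: 31.65
tcp_pos: [0.612, 0.3093, -0.0186]
orientation: [-0.001, 0.68, 0.733, 0.0]
contact_force: [0.7, 0.2, -0.2]
grip_width: 0.0721
```

```bash
python3 plan.py 0 612,309.7,-16,94.4,1
```

```text
at [612.  309.3 -18.6] a 94.29 w 72.1 F [ 0.7  0.2 -0.2] t 31.6 q [ 0.05  0.77 -0.84  1.55  0.62  1.11  0.71]
[{"xyz": [0.002, 0.0, -0.01], "rot": [-0.001, -0.002, -0.002], "gripper": 0}]
```

Emit:
drive_tool([
  {"xyz": [0,0,-0.011],"rot": [0,0,0],"gripper": 50},
  {"xyz": [0,0,0],"rot": [0,0,0],"gripper": 60},
  {"xyz": [0,0,0],"rot": [0,0,0],"gripper": 70},
  {"xyz": [0,0,0],"rot": [0,0,0],"gripper": 90},
  {"xyz": [0,0,0],"rot": [0,0,0],"gripper": 255},
  {"xyz": [0,0,0],"rot": [0,0,0],"gripper": 255},
  {"xyz": [0,0,0],"rot": [0,0,0],"gripper": 255},
], squeeze=90)

```text
clock: 32.23
tcp_pos: [0.6121, 0.3096, -0.0144]
orientation: [-0.001, 0.68, 0.733, 0.0]
contact_force: [0.7, 0.6, 0.0]
grip_width: 0.0577
```

```bash
python3 plan.py 255 612,309.7,35,94.4 620,0,40,88 620,-315,40,82.7
```

```text
at [612.1 309.6 -14.4] a 94.31 w 57.7 F [0.7 0.6 0. ] t 32.2 q [ 0.05  0.76 -0.85  1.54  0.61  1.12  0.71]
[{"xyz": [0.0, -0.0, -0.099], "rot": [-0.0, -0.001, -0.001], "gripper": 255}, {"xyz": [0.0, -0.0, -0.099], "rot": [-0.0, -0.001, -0.001], "gripper": 255}, {"xyz": [-0.138, -0.007, -0.002], "rot": [0.0, 0.0, 0.016], "gripper": 255}, {"xyz": [-0.138, -0.005, -0.002], "rot": [0.0, 0.0, 0.016], "gripper": 255}, {"xyz": [-0.138, -0.004, -0.002], "rot": [0.0, 0.0, 0.016], "gripper": 255}, {"xyz": [-0.138, -0.002, -0.002], "rot": [0.0, 0.0, 0.016], "gripper": 255}, {"xyz": [-0.138, -0.0, -0.002], "rot": [0.0, 0.0, 0.016], "gripper": 255}, {"xyz": [-0.138, 0.002, -0.002], "rot": [0.0, 0.0, 0.016], "gripper": 255}]
[{"xyz": [-0.138, 0.003, -0.002], "rot": [0.0, 0.0, 0.016], "gripper": 255}, {"xyz": [-0.138, 0.005, -0.002], "rot": [0.0, 0.0, 0.016], "gripper": 255}, {"xyz": [-0.138, 0.007, -0.002], "rot": [0.0, 0.0, 0.016], "gripper": 255}, {"xyz": [-0.14, 0.005, 0.0], "rot": [0.0, 0.0, 0.013], "gripper": 255}, {"xyz": [-0.14, 0.006, 0.0], "rot": [0.0, 0.0, 0.013], "gripper": 255}, {"xyz": [-0.14, 0.008, 0.0], "rot": [0.0, 0.0, 0.013], "gripper": 255}, {"xyz": [-0.14, 0.009, 0.0], "rot": [0.0, 0.0, 0.013], "gripper": 255}, {"xyz": [-0.14, 0.011, 0.0], "rot": [0.0, 0.0, 0.013], "gripper": 255}]
[{"xyz": [-0.139, 0.012, 0.0], "rot": [0.0, 0.0, 0.013], "gripper": 255}, {"xyz": [-0.139, 0.013, 0.0], "rot": [0.0, 0.0, 0.013], "gripper": 255}, {"xyz": [-0.139, 0.015, 0.0], "rot": [0.0, 0.0, 0.013], "gripper": 255}, {"xyz": [-0.139, 0.016, 0.0], "rot": [0.0, 0.0, 0.013], "gripper": 255}]
```

Emit:
drive_tool([
  {"xyz": [0,0,-0.03],"rot": [0,0,0],"gripper": 255},
  {"xyz": [0,0,-0.06],"rot": [0,0,0],"gripper": 255},
  {"xyz": [0,0,-0.08],"rot": [0,0,0],"gripper": 255},
  {"xyz": [0,0,-0.08],"rot": [0,0,0],"gripper": 255},
  {"xyz": [0,0,-0.05],"rot": [0,0,0],"gripper": 255},
  {"xyz": [0,0,0],"rot": [0,0,0],"gripper": 255},
])

```text
clock: 32.73
tcp_pos: [0.6105, 0.3086, 0.0653]
orientation: [-0.002, 0.68, 0.733, -0.002]
contact_force: [0.8, -0.2, -5.1]
grip_width: 0.0576
```

Emit:
drive_tool([
  {"xyz": [-0.06,0,0],"rot": [0,0,0],"gripper": 255},
  {"xyz": [-0.1,0,0],"rot": [0,0,0.015],"gripper": 255},
  {"xyz": [-0.12,0,0],"rot": [0,0,0.015],"gripper": 255},
  {"xyz": [-0.12,0,0],"rot": [0,0,0.015],"gripper": 255},
  {"xyz": [-0.12,0,0],"rot": [0,0,0.015],"gripper": 255},
  {"xyz": [-0.12,0,0],"rot": [0,0,0.015],"gripper": 255},
  {"xyz": [-0.12,0,0],"rot": [0,0,0.015],"gripper": 255},
  {"xyz": [-0.12,0,0],"rot": [0,0,0.015],"gripper": 255},
])

```text
clock: 33.4
tcp_pos: [0.6169, 0.0917, 0.0648]
orientation: [-0.004, 0.705, 0.709, 0.001]
contact_force: [0.4, -0.5, -3.1]
grip_width: 0.0577
```

```bash
python3 plan.py 255 620.8,-315.5,55,82.7
```

```text
at [616.9  91.7  64.8] a 90.31 w 57.7 F [ 0.4 -0.5 -3.1] t 33.4 q [ 0.47  0.57 -0.91  1.66  0.47  1.16  1.02]
[{"xyz": [-0.148, 0.001, 0.003], "rot": [-0.001, -0.001, 0.015], "gripper": 255}, {"xyz": [-0.148, 0.002, 0.003], "rot": [-0.001, -0.001, 0.015], "gripper": 255}, {"xyz": [-0.148, 0.004, 0.003], "rot": [-0.001, -0.001, 0.015], "gripper": 255}, {"xyz": [-0.148, 0.006, 0.003], "rot": [-0.001, -0.001, 0.015], "gripper": 255}, {"xyz": [-0.148, 0.008, 0.003], "rot": [-0.001, -0.001, 0.015], "gripper": 255}, {"xyz": [-0.148, 0.01, 0.003], "rot": [-0.001, -0.001, 0.015], "gripper": 255}, {"xyz": [-0.148, 0.011, 0.003], "rot": [-0.001, -0.001, 0.015], "gripper": 255}, {"xyz": [-0.147, 0.013, 0.003], "rot": [-0.001, -0.001, 0.015], "gripper": 255}]
[{"xyz": [-0.147, 0.015, 0.003], "rot": [-0.001, -0.001, 0.015], "gripper": 255}, {"xyz": [-0.147, 0.017, 0.003], "rot": [-0.001, -0.001, 0.015], "gripper": 255}, {"xyz": [-0.147, 0.018, 0.003], "rot": [-0.001, -0.001, 0.015], "gripper": 255}]
```

Emit:
drive_tool([
  {"xyz": [-0.13,0.003,0],"rot": [0,0,0.015],"gripper": 255},
  {"xyz": [-0.13,0.003,0],"rot": [0,0,0.015],"gripper": 255},
  {"xyz": [-0.13,0.004,0],"rot": [0,0,0.015],"gripper": 255},
  {"xyz": [-0.13,0.006,0],"rot": [0,0,0.015],"gripper": 255},
  {"xyz": [-0.13,0.008,0],"rot": [0,0,0.015],"gripper": 255},
  {"xyz": [-0.13,0.01,0],"rot": [0,0,0.015],"gripper": 255},
  {"xyz": [-0.13,0.012,0],"rot": [0,0,0.015],"gripper": 255},
  {"xyz": [-0.13,0.013,0],"rot": [0,0,0.015],"gripper": 255},
])

```text
clock: 34.07
tcp_pos: [0.6177, -0.1817, 0.0607]
orientation: [-0.004, 0.739, 0.674, -0.001]
contact_force: [0.2, 0.4, -4.2]
grip_width: 0.058
```

Emit:
drive_tool([
  {"xyz": [-0.13,0.015,0],"rot": [0,0,0.015],"gripper": 255},
  {"xyz": [-0.13,0.017,0],"rot": [0,0,0.015],"gripper": 255},
  {"xyz": [-0.1,0.015,0],"rot": [0,0,0.01],"gripper": 255},
  {"xyz": [-0.06,0.005,0],"rot": [0,0,0],"gripper": 255},
  {"xyz": [0,0,0],"rot": [0,0,0],"gripper": 255},
  {"xyz": [0,0,0],"rot": [0,0,0],"gripper": 255},
])

```text
clock: 34.57
tcp_pos: [0.6143, -0.3042, 0.0565]
orientation: [-0.005, 0.754, 0.657, -0.004]
contact_force: [0.3, 1.2, -4.5]
grip_width: 0.0576
```

```bash
python3 plan.py 255 620.8,-315.5,60,82.7 620.8,-315.5,20,82.7
```

```text
at [ 614.3 -304.2   56.5] a 82.12 w 57.6 F [ 0.3  1.2 -4.5] t 34.6 q [ 0.93  0.66 -0.78  1.49  0.48  1.21  1.51]
[{"xyz": [-0.041, 0.032, -0.015], "rot": [-0.015, -0.001, -0.013], "gripper": 255}, {"xyz": [0.0, 0.0, 0.08], "rot": [0.0, 0.0, 0.0], "gripper": 255}, {"xyz": [0.0, 0.0, 0.08], "rot": [0.0, 0.0, 0.0], "gripper": 255}]
```

Emit:
drive_tool([
  {"xyz": [-0.041,0.033,0],"rot": [-0.015,0,-0.013],"gripper": 255},
  {"xyz": [-0.005,0.005,0],"rot": [0,0,0],"gripper": 255},
  {"xyz": [0,0,0.07],"rot": [0,0,0],"gripper": 255},
  {"xyz": [0,0,0.07],"rot": [0,0,0],"gripper": 255},
  {"xyz": [0,0,0],"rot": [0,0,0],"gripper": 255},
  {"xyz": [0,0,0],"rot": [0,0,0],"gripper": 255},
])

```text
clock: 35.07
tcp_pos: [0.6261, -0.3112, 0.0216]
orientation: [0.0, 0.747, 0.665, 0.003]
contact_force: [-0.0, 0.2, -3.5]
grip_width: 0.0579
```

```bash
python3 plan.py 255 621,-315.5,5,82.7,1
```

```text
at [ 626.1 -311.2   21.6] a 83.32 w 57.9 F [-0.   0.2 -3.5] t 35.1 q [ 0.92  0.71 -0.77  1.49  0.51  1.15  1.52]
[{"xyz": [-0.02, -0.018, 0.066], "rot": [0.005, -0.004, 0.014], "gripper": 255}]
```

Emit:
drive_tool([
  {"xyz": [-0.02,-0.018,0],"rot": [0.005,-0.004,0.014],"gripper": 255},
  {"xyz": [0,0,0],"rot": [0,0,0],"gripper": 255},
  {"xyz": [0,0,0.03],"rot": [0,0,0],"gripper": 255},
  {"xyz": [0,0,0],"rot": [0,0,0],"gripper": 255},
  {"xyz": [0,0,0],"rot": [0,0,0],"gripper": 255},
])

```text
clock: 35.48
tcp_pos: [0.6228, -0.3143, 0.0171]
orientation: [0.001, 0.75, 0.661, 0.001]
contact_force: [-0.2, 0.4, -3.6]
grip_width: 0.0578
```

```bash
python3 plan.py 255 621,-315.5,0,82.7,1; python3 - <<'E'
from h import *
s,d=snap('side','side12'); t,dt=snap('top','top12')
im=np.hstack([cv2.resize(s[110:180,300:370,::-1],(400,400),interpolation=cv2.INTER_CUBIC),cv2.resize(t[145:225,400:480,::-1],(400,400),interpolation=cv2.INTER_CUBIC)])
cv2.imwrite('pics/s12.png',im)
E
```

```text
at [ 622.8 -314.3   17.1] a 82.8 w 57.8 F [-0.2  0.4 -3.6] t 35.5 q [ 0.93  0.71 -0.76  1.5   0.52  1.14  1.51]
[{"xyz": [-0.006, -0.007, 0.069], "rot": [0.004, 0.001, 0.002], "gripper": 255}]
```

View pics/s12.png

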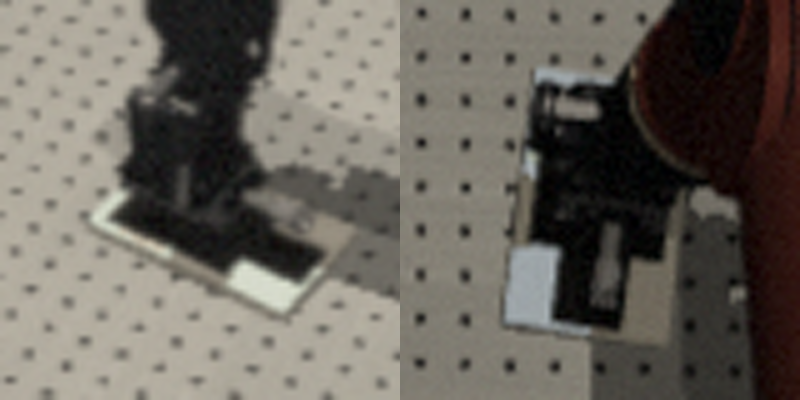

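Emit:
drive_tool([
  {"xyz": [-0.006,-0.006,0.02],"rot": [0.004,0,0],"gripper": 255},
  {"xyz": [0,0,0.03],"rot": [0,0,0],"gripper": 255},
  {"xyz": [0,0,0.03],"rot": [0,0,0],"gripper": 255},
  {"xyz": [0,0,0],"rot": [0,0,0],"gripper": 255},
  {"xyz": [0,0,0],"rot": [0,0,0],"gripper": 255},
])

```text
clock: 36.0
tcp_pos: [0.6205, -0.316, -0.0054]
orientation: [-0.0, 0.75, 0.661, -0.001]
contact_force: [-0.5, 0.2, -4.3]
grip_width: 0.0574
```

```bash
python3 plan.py 255 621,-315.5,-10.4,82.7,1
```

```text
at [ 620.5 -316.    -5.4] a 82.78 w 57.4 F [-0.5  0.2 -4.3] t 36.0 q [ 0.92  0.73 -0.75  1.51  0.53  1.11  1.5 ]
[{"xyz": [0.002, 0.002, 0.02], "rot": [-0.002, 0.001, 0.002], "gripper": 255}]
```

Emit:
drive_tool([
  {"xyz": [0.002,0.002,0.008],"rot": [0,0,0],"gripper": 255},
  {"xyz": [0,0,0],"rot": [0,0,0],"gripper": 255},
])

```text
clock: 36.17
tcp_pos: [0.6207, -0.3154, -0.0082]
orientation: [-0.001, 0.75, 0.661, -0.001]
contact_force: [-0.2, 0.5, -4.8]
grip_width: 0.0578
```

Emit:
drive_tool([
  {"xyz": [0,0,0.008],"rot": [0,0,0],"gripper": 255},
  {"xyz": [0,0,0],"rot": [0,0,0],"gripper": 255},
])

```text
clock: 36.33
tcp_pos: [0.621, -0.3154, -0.0101]
orientation: [-0.001, 0.75, 0.661, -0.001]
contact_force: [-0.2, 0.8, -3.9]
grip_width: 0.0578
```

Emit:
drive_tool([
  {"xyz": [0,0,0.008],"rot": [0,0,0],"gripper": 255},
  {"xyz": [0,0,0],"rot": [0,0,0],"gripper": 255},
])

```text
clock: 36.5
tcp_pos: [0.6217, -0.3155, -0.0097]
orientation: [0.0, 0.75, 0.661, -0.001]
contact_force: [0.3, 0.1, -4.8]
grip_width: 0.0575
```

Emit:
drive_tool([
  {"xyz": [0,0,0.008],"rot": [0,0,0],"gripper": 255},
  {"xyz": [0,0,0],"rot": [0,0,0],"gripper": 255},
])

```text
clock: 36.67
tcp_pos: [0.6226, -0.3158, -0.01]
orientation: [0.001, 0.75, 0.661, -0.0]
contact_force: [0.7, -0.4, -5.0]
grip_width: 0.0578
```

Emit:
drive_tool([
  {"xyz": [0,0,0],"rot": [0,0,0],"gripper": 60},
  {"xyz": [0,0,0],"rot": [0,0,0],"gripper": 40},
  {"xyz": [0,0,0],"rot": [0,0,0],"gripper": 20},
  {"xyz": [0,0,0],"rot": [0,0,0],"gripper": 0},
  {"xyz": [0,0,-0.04],"rot": [0,0,0],"gripper": 0},
  {"xyz": [0,0,-0.12],"rot": [0,0,0],"gripper": 0},
  {"xyz": [0,0,-0.14],"rot": [0,0,0],"gripper": 0},
  {"xyz": [0,0,-0.14],"rot": [0,0,0],"gripper": 0},
])

```text
clock: 37.33
tcp_pos: [0.6189, -0.3141, 0.0969]
orientation: [-0.004, 0.75, 0.661, -0.002]
contact_force: [0.2, -1.2, 0.4]
grip_width: 0.0855
```

Emit:
drive_tool([
  {"xyz": [0.12,0,-0.06],"rot": [0,0,0],"gripper": 0},
  {"xyz": [0.13,0,0],"rot": [0,0,0],"gripper": 0},
  {"xyz": [0.13,0,0],"rot": [0,0,0],"gripper": 0},
  {"xyz": [0.12,0,0],"rot": [0,0,0],"gripper": 0},
  {"xyz": [0.06,0,0],"rot": [0,0,0],"gripper": 0},
  {"xyz": [0,0,0],"rot": [0,0,0],"gripper": 0},
  {"xyz": [0,0,0],"rot": [0,0,0],"gripper": 0},
])

```text
clock: 37.92
tcp_pos: [0.6432, -0.1727, 0.1305]
orientation: [0.005, 0.751, 0.66, 0.003]
contact_force: [-0.5, -1.3, 0.3]
grip_width: 0.0854
```

```bash
python3 plan.py 0 600,-200,150,82|head -1; python3 - <<'E'
from h import *
np.set_printoptions(precision=1,suppress=True)
s,ds=snap('side','side13'); t,dt=snap('top','top13')
z=lambda a,x,y,w: cv2.resize(a[y:y+w,x:x+w,::-1],(300,300),interpolation=cv2.INTER_CUBIC)
r=[(405,150,70),(302,130,56),(253,217,50),(361,230,50)]; q=[(305,115,64),(254,176,50),(303,240,50),(350,170,50)]
im=np.vstack([np.hstack([cv2.resize(z(t,*a),(200,200)) for a in r]),np.hstack([cv2.resize(z(s,*a),(200,200)) for a in q])])
cv2.imwrite('pics/s13.png',im)
for k,c,rad,zl in(('lin',(610,-314),85,(15,45)),('rot',(673,-2),40,(18,45)),('tilt',(432,138),34,(16,45)),('lens',(406,-160),30,(18,90)),('camlens',(420,430),0,(0,1))):
    for n,d in(('top',dt),('side',ds)):
        X=cloud(n,d).reshape(-1,3)*1000; Q=X[(np.hypot(X[:,0]-c[0],X[:,1]-c[1])<rad)&(X[:,2]>zl[0])&(X[:,2]<zl[1])]
        if len(Q)>5: print(k,n,len(Q),'z95',np.percentile(Q[:,2],[50,95]),[np.round(v,1) for v in cv2.minAreaRect(Q[:,:2].astype(np.float32))])
E
```

```text
at [ 643.2 -172.7  130.5] a 82.58 w 85.4 F [-0.5 -1.3  0.3] t 37.9 q [ 0.8   0.55 -0.85  1.5   0.43  1.28  1.34]
lin side 303 z95 [26.5 30.9] [array([ 603. , -312.6]), array([ 64.8, 128.3]), np.float64(83.4)]
rot top 319 z95 [27.6 31.6] [array([673. ,  -1.8]), array([55.1, 54. ]), np.float64(55.4)]
rot side 211 z95 [27.8 30.2] [array([673.5,  -1.9]), array([51. , 58.5]), np.float64(30.0)]
tilt top 216 z95 [25.7 30.5] [array([432. , 135.7]), array([39. , 40.7]), np.float64(3.7)]
tilt side 191 z95 [25.9 29.8] [array([433.1, 137.7]), array([41.1, 41. ]), np.float64(6.9)]
lens top 80 z95 [67.  72.6] [array([ 408.5, -162. ]), array([10.1, 40.4]), np.float64(39.6)]
lens side 105 z95 [54.4 69.4] [array([ 408.8, -160.6]), array([12.2, 42.8]), np.float64(41.7)]
```

View pics/s13.png

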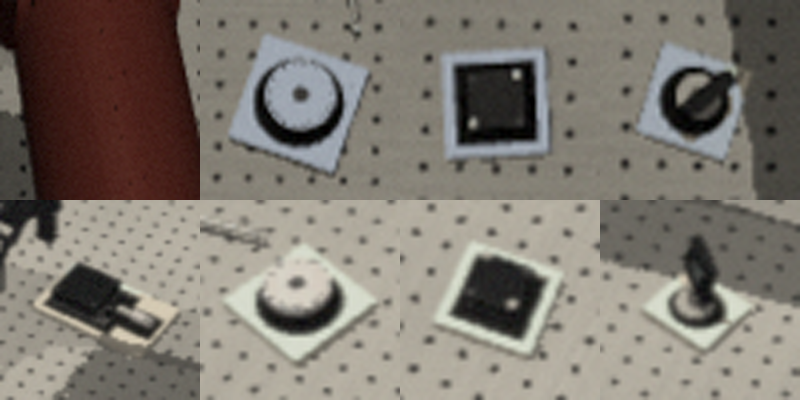

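```bash
python3 -c "
from h import *
a=np.load('pics/top0.npz')['p'].astype(int);b=np.load('pics/top13.npz')['p'].astype(int)
print('camlens diff',abs(a-b)[230:265,150:190].mean())
a=np.load('pics/side0.npz')['p'].astype(int);b=np.load('pics/side13.npz')['p'].astype(int)
print('dish diff',abs(a-b)[138:162,385:415].mean(),'camlens',abs(a-b)[330:372,265:305].mean())
print(ticket.hand_in())"
```

```text
camlens diff 13.521428571428572
dish diff 9.077777777777778 camlens 6.789087301587301
the job is handed in; nothing more can be done
None
```

All four pieces are in the recesses made for them, taken off top down: lens, tilt platform, rotation stage, then the linear stage with its micrometer in the channel. The job was handed in at about 38 s on the robot's clock, with the gripper open and clear of everything. I lowered each piece in roughly 2 mm steps until it stopped, then released it.

**Last checks**
- **Lens, tilt platform, rotation stage:** the final pictures show all three level and upright. Measured from depth, they sit within about 3 mm of their recess centres. Their tops are at about 68, 26 and 28 mm, which is what seated pieces should read.
- **Linear stage:** the side view shows it flat with the micrometer in the channel. The arm blocked the top camera there, so only the side view confirms this one.
- **Camera lens and dish:** I never touched them. A rough before/after image comparison gave average differences of about 7–14 grey levels. I put that down to shadow changes and did not look further.

**What disagreed or went wrong**
- **Tool position reading:** touching the table with the fingers shut showed the real fingertips about 38 mm higher than the reported tool position and the stated 19 mm imply. My first attempt at the lens therefore closed on air above it, moving nothing. I allowed for the offset in every later grasp.
- **Force reading:** it did not clearly register contact with the table or the tray floors. I judged seating by the reading stopping within about 1 mm of the height worked out from each grasp (1–3 mm for the lens).

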